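Clamp the sample jar on the shaker with its edge thumbwheel

ROBOT

A 6-joint arm with a two-finger parallel gripper is mounted at the origin on the work surface. World frame = base frame: x ahead of the robot, y to its left, z up, the work surface at z = 0. Lengths are in mm, angles in rad, forces in N, time in s.
With the tool pointing down it reaches from about 375 to 925 mm from the base axis. Payload 5.7 kg.
Tool frame: the origin (TCP) lies midway between the tips of the shut fingers; the grasp point (between the pads) lies 19 mm behind it; x points along the fingers, z is the direction in which the jaws open and shut, and the axes are right-handed (so a half turn about x gives the same grasp; the last joint's range is limited). The gripper opens to 85 mm and grips with 20 to 120 N. Pads are 22 mm wide; open, the fingers measure 114 mm over their backs; the gripper's body (76 mm by 85 mm) begins 54 mm behind the grasp point. The pads swing forward as they close: fully open they stand 13 mm farther back than shut.
Start: joints at [-1.378, 0.359, 1.51, -0, 1.272, -0.115], TCP at [181.762, -571.774, 231.267] pointing down, gripper open.
Joint ranges: [-2.97, 2.97], [-1.01, 2.36], [0.21, 2.38], [-0.96, 4.11], [0.2, 2.71], [-2.98, 2.98]. Speed limits (rad/s): [2.39, 2.39, 3.14, 3.14, 3.14, 3.14].

INTERFACE

Orientations are given as a 3x3 rotation matrix whose columns are the frame's x, y, z axes.
In Python, from station import manip, viewer gives the robot as it stands.
- The arm moves only by the tool servo_tool, never from a script. Its argument "series" is a list of rows, each an object with "fingers": the gripper's target within -1 to 1 (fully open at 1, half-way at 0, shut at -1); "dp": the shift along the tool's x, y, z in cm, a list of three; "twist": the turn, a rotation vector about the tool's x, y, z in degrees, a list of three. A call has 1 to 8 rows; each row shifts and turns the pose as measured when the row begins, along the tool's axes as they then stand; what a row does not reach is not made up. A row lasts 1/12 s, in which the tool goes at most 41.7 mm and 7.16 degrees, less where a joint would pass 70% of its speed; a pose out of reach is approached as far as the arm can. A call with a gripper value outside its range is refused whole. The fingers move at their own pace and stop on an object; "newtons" is the grip in N (left out, the last holds). Time passes only in rows, so rows that do not move let the fingers close. It gives the time, the measured TCP pose, the force and the opening at its end, in the units of the state.
- manip.read_state(): the state, without advancing time (a new reading comes with each control period).
- viewer.capture(name): name is "scene" or "top" or "wrist"; returns a dict with "image" (384x512x3 uint8, blue, green, red), "depth" (384x512 float32, mm along the optical axis (not along the pixel's ray), 0 where there is no reading), "fx", "fy", "cx", "cy" (pixels), "view" (4x4, takes a point from world to camera coordinates). Camera axes: x right, y down, z forward; pixel columns grow to the right and rows downward; lengths in mm; the calibration is good to about 2 mm. The wrist camera is an equidistant fisheye: a pixel r from the principal point sees the ray r / f radians off the axis. A picture is of the moment at which its call begins.
- manip.close_job(): hands the job in, once; it reports no verdict.
Trained networks look in a picture, given as the dict that the camera call returned (one of the last four; its "shot" number tells which), for a name from the list of things; names that differ only in an ending like _2 or _b are one class to them, and where a whole thing is asked for, a point or a joint stands for the part that bears it (a point fixed in the world has none). Each returns a list of dicts, best first, with "p" (0 to 1); they miss things now and then, are a little off and sometimes report something else, mostly with a low value. They report only what shows in the picture. A call takes as long as a camera call. They do not tell look-alikes from the thing itself.
- viewer.recognise(picture, thing): "xy" ([column, row] as shares, 0 to 1, of the picture: columns of its width, rows of its height, amid what is visible of it).
The state is a dict: "time_s": time; "q": joint angles; "joint_vel": joint speeds; "joint_torque": joint torques, N m; "eef_pos": TCP position; "ee_rot": TCP orientation; "force": force on the tool from outside, world axes, zero at the start; "wrist_torque": the same for the moment, N m; "width": finger opening in mm.
Only numpy, scipy, OpenCV 4.12 (cv2) and the standard library are available. Lean on these libraries where they do the work, as an engineer would, in place of code of your own. Each camera call takes 0.05 s, during which the arm holds its last target. There are 200 camera calls.

TASK

Stand the wide sample jar upright on the shaker's deck between the sliding jaw and the V-shaped stop, let go, then roll the sunk thumbwheel with a fingertip until the jaw holds the jar snugly home in the V. Move the jaw only by its wheel, go gently (do not lean on the wheel or crush the glass), leave the other things on the bench where they are, and let go of everything at the end.

Things in the scene. Friction and masses are not known exactly. Their poses are not given: they have to be found in the camera images.
- jar_center (a point): Centre (half-way up) of the loose sample jar: upright amber glass cylinder with a white cap and paper label, 52 mm across, 62 mm tall, about 0.1 to 0.2 kg. It is the wide one; the narrow vial of the same make is a bystander. Site z is the jar's axis. It may start at either of two places left of the shaker.
- jar: The same jar; origin at the centre of its underside.
- shaker: Fixed white laboratory shaker (standing still), 150 x 260 mm and 55 mm high, with a flat aluminium deck on top at z = 55 mm. Origin: centre of its underside, on the bench; x and y as seen in its yaw. Along its y: thumbwheel at y = -100 mm, sliding jaw about y = -40 mm, V stop on the +y side.
- wheel_slot (a point): Deck-level point right below the thumbwheel's crest (axes as the shaker's). Grey ribbed wheel, 36 mm in diameter, 14 mm wide, in a slot, axle level along the shaker's x; only its crest stands out, 5 to 13 mm above the deck: it varies and is not measured, find it by touch. It is stiff: 1 mm deeper adds some 10 N. 5 to 9 N rolls it; over 30 N breaks it: touch down below 12 mm/s.
- wheel (a joint): Turn of the thumbwheel, rad, 0 at the start, at most 4.28. Rolling its crest towards the jar (shaker's +y) raises it and drives the jaw 7 mm per rad to the stop; it stays where left. It turns with about 1.7 N along the rim; once the jaw bears on the jar, each further newton gives about 2.6 N of clamping (at least 2 N is snug). After letting go up to about 4 N of clamping stays.
- jaw: Sliding jaw on the deck: steel block 36 mm wide (x), 20 mm thick (y), 22 mm high, flat black rubber face to +y. Origin: on the deck, middle of that face. It slides along the shaker's +y, 30 mm at most. To be moved only by the wheel: do not push it with the robot.
- stop: Fixed V-shaped steel stop on the deck, 22 mm high, open to the jaw (-y). Origin: on the deck, where the jar's axis stands when it is home on both faces; axes as the shaker's. Its y varies: with the jar home, 8 to 18 mm of gap to the jaw is left at the start. The jar's sides along x are free for fingers; the jaw pushes it home over the deck. The glass bears up to 15 N from the jaw.
- vial: Bystander: narrow amber vial, white cap, 34 mm across, 68 mm tall.
- weight_small: Bystander: brass weight, 22 mm across, 24 mm high, standing on the deck's far corner beside the stop (about x = +53, y = +100 mm of the shaker).
- weight_large: Bystander: brass weight, 35 mm across, 38 mm high.
- beaker: Bystander: glass beaker, 64 mm across, 80 mm tall.
- spatula: Bystander: spatula lying on the bench, 180 mm long.
- marker: Bystander: grey marker pen lying on the bench, 130 mm long, 14 mm thick.
- dish: Bystander: white ceramic dish, 90 mm across, 14 mm high.
- carton: Bystander: small cardboard carton, 50 x 70 x 45 mm.
Not all that is in view belongs to the job. What is shaped like the jar but blue is not meant.

How it is judged:
By the outcome, as a careful person would: the job done as asked, in the order asked, and still so for the second after the job is handed in, with the robot touching nothing.
It also fails if it takes over 61 s, if anything falls off the work surface, if the arm or the gripper's body presses on something with over 40 N, if the wrist force passes 120 N, or if a joint passes its speed limit or range.

## Working session

There is one attempt and no reset: what is moved stays moved. The work goes in short steps, Python scripts to look and compute and a tool call to move; the robot and the scene stay as the last step left them, time stands still between calls to the robot, and variables do not carry over. Pictures are saved under pics/ and viewed, about 8 in all and at most 12, crops included, and the job is handed in when it is done.

Besides the shell and the picture viewer there is one more tool, called by a JSON object that holds its "method" and its "body", one argument or row to a line. servo_tool: Moves the arm, as the interface text tells. Its arguments: {"type":"object","properties":{"series":{"type":"array","items":{"type":"object","properties":{"fingers":{"type":"number"},"dp":{"type":"array","items":{"type":"number"}},"twist":{"type":"array","items":{"type":"number"}}}}},"newtons":{"type":"number"}},"required":["series"]}

```bash
ls; mkdir -p pics
cat > h.py <<'E'
import numpy as np, cv2
from station import manip, viewer
def pt(c,u,v,d=None):
    """world point of pixel u,v (pinhole cams) with depth"""
    if d is None:
        p=c["depth"][int(v)-1:int(v)+2,int(u)-1:int(u)+2]; d=np.median(p[p>0])
    X=np.array([(u-c["cx"])/c["fx"]*d,(v-c["cy"])/c["fy"]*d,d,1])
    return (np.linalg.inv(c["view"])@X)[:3]
def cloud(c):
    d=c["depth"]; v,u=np.indices(d.shape)
    P=np.stack([(u-c["cx"])/c["fx"]*d,(v-c["cy"])/c["fy"]*d,d,np.ones_like(d)],-1)
    W=P@np.linalg.inv(c["view"]).T
    W[d<=0]=np.nan
    return W[...,:3]
E
python3 - <<'E'
from h import *
np.set_printoptions(precision=1,suppress=True)
ims=[]
for n in ("scene","top"):
    c=viewer.capture(n); ims.append(c["image"]); cv2.imwrite(f"pics/{n}0.png",c["image"])
    print(n,c["fx"],c["cx"],c["cy"],np.linalg.inv(c["view"])[:3].round(2).tolist())
    for t in ("jar","jar_center","vial","shaker","wheel","wheel_slot","jaw","stop","weight_small"):
        for r in viewer.recognise(c,t)[:3]:
            u,v=r["xy"][0]*512,r["xy"][1]*384
            try: print(t,round(r["p"],2),round(u),round(v),pt(c,u,v))
            except Exception as e: print(t,u,v,e)
    np.savez(f"{n}0.npz",**{k:c[k] for k in("image","depth","fx","fy","cx","cy","view")})
cv2.imwrite("pics/both.png",cv2.resize(np.vstack(ims),(800//2*1,600)) if 0 else np.hstack(ims)[:, :])
print(manip.read_state())
E
```

```text
pics
scene 449.56388040379227 254.95617711262767 190.49596349353826 [[-0.24, 0.76, -0.6, 1317.51], [0.97, 0.2, -0.14, 123.58], [0.02, -0.62, -0.78, 1005.23]]
jar 0.81 389 178 [450.8 301.7  59.8]
jar 0.6 351 160 [407.5 193.4  57.8]
jar 0.57 353 191 [521.2 211.3  58.6]
jar_center 0.79 381 179 [452.9 283.3  52.3]
jar_center 0.78 348 188 [513.4 196.9  57. ]
jar_center 0.75 356 160 [405.6 208.   57.9]
vial 0.82 352 231 [649.  223.7  58.5]
vial 0.26 219 172 [ 546.3 -158.1   55.8]
shaker 0.71 218 172 [ 549.6 -160.6   55.4]
shaker 0.35 261 181 [560.9 -35.5  70.1]
shaker 0.25 326 272 [772.4 178.   43.9]
wheel 0.41 184 162 [ 537.7 -263.    55.1]
wheel 0.39 259 182 [563.7 -38.2  69.1]
wheel_slot 0.96 219 177 [ 563.3 -151.8   54.4]
jaw 0.68 206 163 [ 543.2 -194.6   77.9]
stop 0.5 237 165 [ 517.2 -114.7   63.4]
top 461.45153070058615 258.2619410961815 184.42683586603525 [[-0.02, -1.0, 0.09, 463.66], [-1.0, 0.02, -0.01, -25.41], [0.01, -0.09, -1.0, 1291.69]]
jar 0.89 138 243 [430.4 285.8  63.7]
jar 0.66 173 258 [391.  192.   61.4]
jar 0.55 167 214 [505.5 207.4  63.5]
jar_center 0.62 168 220 [490.4
[... 196 characters left out ...]
 [ 527.4 -162.7   56.1]
wheel 0.62 336 190 [ 560.4 -245.3   54.4]
wheel 0.52 108 237 [447.3 380.8  11.9]
wheel 0.26 384 177 [ 597.4 -389.8    3.7]
wheel_slot 0.95 305 203 [ 525.6 -161.    56. ]
jaw 0.43 305 206 [ 520.  -160.    55.5]
stop 0.63 290 208 [ 514.2 -120.    61.1]
{'time_s': 1.0, 'q': array([-1.4,  0.4,  1.5,  0. ,  1.3, -0.1]), 'joint_vel': array([ 0.,  0., -0., -0.,  0.,  0.]), 'joint_torque': array([ -0. , -52.8, -27.9,  -0. ,   0. ,  -0. ]), 'eef_pos': array([ 181.8, -571.8,  231.3]), 'ee_rot': array([[ 0. ,  1. ,  0.3],
       [ 0. ,  0.3, -1. ],
       [-1. ,  0. , -0. ]]), 'force': array([ 0.1,  0.5, -0. ]), 'wrist_torque': array([ 0., -0., -0.]), 'width': 85.38117174121876}
```

View pics/top0.png

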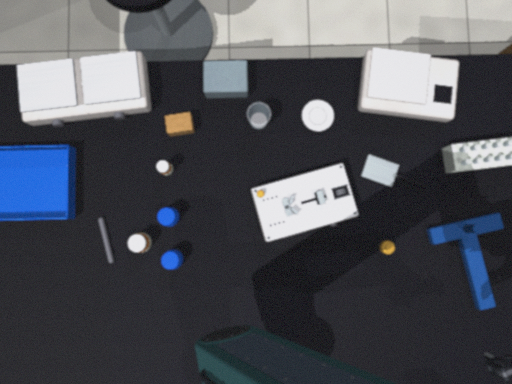

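View pics/scene0.png

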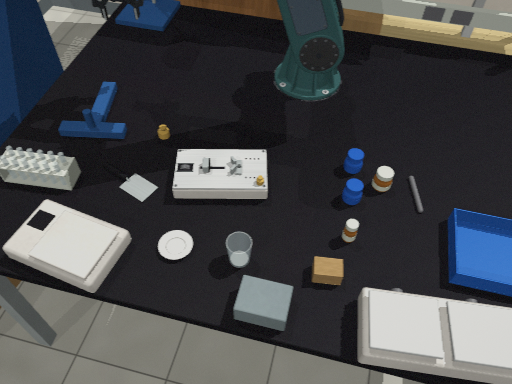

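Top view: jar with white cap at (139,243), blue decoys at (168,216) and (171,260), vial at (164,167). Shaker is centred at (304,202), with wheel at (341,190), jaw (318,197), V (290,205) and small weight (261,194). Next I fit the shaker and jar from the depth.

Run:
```python
from h import *
np.set_printoptions(precision=1,suppress=True)
for n in ("top","scene"):
    c=dict(np.load(n+"0.npz")); W=cloud(c)
    X,Y,Z=W[...,0],W[...,1],W[...,2]
    m=(Z>47)&(Z<62)&(X>380)&(X<700)&(Y>-330)&(Y<-20)
    k,l,st,ce=cv2.connectedComponentsWithStats(m.astype(np.uint8)); i=1+np.argmax(st[1:,4]); m=l==i
    P=W[m][:,:2].astype(np.float32); r=cv2.minAreaRect(P); print(n,"shaker",r,np.median(Z[m]),m.sum())
    # jar
    m=(Z>52)&(Z<75)&(abs(X-440)<45)&(abs(Y-287)<45)
    Q=W[m]; print("jar",Q.mean(0),np.median(Q[:,2]),cv2.minEnclosingCircle(Q[:,:2].astype(np.float32)),len(Q))
    bright=m&(c["image"].min(2)>130); Q=W[bright]
    if len(Q): print("cap",Q.mean(0),cv2.minEnclosingCircle(Q[:,:2].astype(np.float32)),len(Q))
c=viewer.capture("wrist"); cv2.imwrite("pics/w0.png",c["image"]); print(c["fx"],c["cx"],c["cy"]); print(np.linalg.inv(c["view"])); s=manip.read_state(); print(s["eef_pos"],s["ee_rot"])
```

```text
top shaker ((530.4638671875, -159.79736328125), (148.77330017089844, 256.63531494140625), 14.428675651550293) 55.66848258644791 4849
jar [431.5 287.9  61.6] 61.667208189895746 ((431.8368225097656, 288.7107849121094), 23.451833724975586) 254
cap [431.5 288.5  61.8] ((431.8223876953125, 288.73974609375), 23.42672348022461) 247
scene shaker ((531.0596923828125, -158.9621124267578), (153.3509063720703, 256.60650634765625), 14.426590919494629) 55.40758688933545 3439
jar [434.8 288.6  61.2] 61.78978816735821 ((430.7223205566406, 289.6256408691406), 25.507829666137695) 199
cap [433.3 289.8  62. ] ((430.91229248046875, 291.63726806640625), 25.387622833251953) 172
297.3186396354542 256.2853006443262 188.5853394834234
[[   0.3   -0.9   -0.3  257.2]
 [  -1.    -0.3   -0.1 -547.8]
 [  -0.     0.3   -1.   373.2]
 [   0.     0.     0.     1. ]]
[ 181.8 -571.8  231.2] [[-0.   1.   0.3]
 [ 0.   0.3 -1. ]
 [-1.   0.  -0. ]]
```

```bash
cat >> h.py <<'E'
from scipy.spatial.transform import Rotation as R
SC=np.array([530.7,-159.4]); SY=np.radians(14.43)
def sh(x,y):
    c,s=np.cos(SY),np.sin(SY); return SC+np.array([c*x-s*y,s*x+c*y])
def Rdown(yaw):
    z=np.array([np.cos(yaw),np.sin(yaw),0]); x=np.array([0,0,-1.]); return np.stack([x,np.cross(z,x),z],1)
def plan(target,yaw=SY,step=40,fing=None):
    s=manip.read_state(); p=np.array(s["eef_pos"]); M=np.array(s["ee_rot"]); T=np.array(target,float)
    rv=R.from_matrix(M.T@Rdown(yaw)).as_rotvec(degrees=True)
    n=int(np.ceil(max(np.linalg.norm(T-p)/step,np.linalg.norm(rv)/7.1)))
    n=max(n,1); d=(T-p)/n
    print("pos",p.round(1),"F",np.round(s["force"],1),"w",round(s["width"],1),"t",round(s["time_s"],2),"n",n)
    for i in range(n):
        Mi=M@R.from_rotvec(rv*i/n,degrees=True).as_matrix()
        print({"dp":(Mi.T@d/10).round(2).tolist(),"twist":(rv/n).round(2).tolist()})
E
python3 -c "
from h import *
plan([*sh(0,-60),180])"
```

```text
pos [ 181.8 -571.8  231.2] F [-0.1  0.7 -0.4] w 85.4 t 1.05 n 13
{'dp': [0.39, 3.49, -1.75], 'twist': [-6.68, -0.0, -0.0]}
{'dp': [0.39, 3.67, -1.33], 'twist': [-6.68, -0.0, -0.0]}
{'dp': [0.39, 3.8, -0.89], 'twist': [-6.68, -0.0, -0.0]}
{'dp': [0.39, 3.88, -0.45], 'twist': [-6.68, -0.0, -0.0]}
{'dp': [0.39, 3.91, 0.01], 'twist': [-6.68, -0.0, -0.0]}
{'dp': [0.39, 3.88, 0.46], 'twist': [-6.68, -0.0, -0.0]}
{'dp': [0.39, 3.8, 0.91], 'twist': [-6.68, -0.0, -0.0]}
{'dp': [0.39, 3.67, 1.34], 'twist': [-6.68, -0.0, -0.0]}
{'dp': [0.39, 3.49, 1.76], 'twist': [-6.68, -0.0, -0.0]}
{'dp': [0.39, 3.26, 2.16], 'twist': [-6.68, -0.0, -0.0]}
{'dp': [0.39, 2.99, 2.52], 'twist': [-6.68, -0.0, -0.0]}
{'dp': [0.39, 2.67, 2.85], 'twist': [-6.68, -0.0, -0.0]}
{'dp': [0.39, 2.32, 3.14], 'twist': [-6.68, -0.0, -0.0]}
```

{"method": "servo_tool", "body": {
  "series": [
    {"fingers": 1,"dp": [0,3.5,-1.75],"twist": [-6.7,0,0]},
    {"fingers": 1,"dp": [0,3.7,-1.3],"twist": [-6.7,0,0]},
    {"fingers": 1,"dp": [0,3.8,-0.9],"twist": [-6.7,0,0]},
    {"fingers": 1,"dp": [0,3.9,-0.45],"twist": [-6.7,0,0]},
    {"fingers": 1,"dp": [0.5,3.9,0],"twist": [-6.7,0,0]},
    {"fingers": 1,"dp": [0.5,3.9,0.45],"twist": [-6.7,0,0]},
    {"fingers": 1,"dp": [0.5,3.8,0.9],"twist": [-6.7,0,0]},
    {"fingers": 1,"dp": [0.5,3.7,1.3],"twist": [-6.7,0,0]}
  ]
}}

```text
time_s: 1.72
eef_pos: [406.6, -351.6, 211.3]
ee_rot: [[0.002, 0.296, 0.955], [-0.011, 0.955, -0.296], [-1.0, -0.01, 0.005]]
force: [0.9, -0.9, 0.0]
width: 85.6
```

```bash
python3 -c "
from h import *
plan([*sh(0,-60),180])"
```

```text
pos [ 406.6 -351.6  211.3] F [ 0.9 -0.9  0. ] w 85.6 t 1.72 n 5
{'dp': [0.6, 3.39, 1.86], 'twist': [-6.33, 0.02, 0.12]}
{'dp': [0.61, 3.16, 2.22], 'twist': [-6.33, 0.02, 0.12]}
{'dp': [0.61, 2.9, 2.56], 'twist': [-6.33, 0.02, 0.12]}
{'dp': [0.62, 2.6, 2.86], 'twist': [-6.33, 0.02, 0.12]}
{'dp': [0.62, 2.27, 3.13], 'twist': [-6.33, 0.02, 0.12]}
```

Moves track well.

{"method": "servo_tool", "body": {
  "series": [
    {"fingers": 1,"dp": [0.6,3.4,1.9],"twist": [-6.4,0,0.1]},
    {"fingers": 1,"dp": [0.6,3.2,2.2],"twist": [-6.4,0,0.1]},
    {"fingers": 1,"dp": [0.6,2.9,2.6],"twist": [-6.4,0,0.1]},
    {"fingers": 1,"dp": [0.6,2.6,2.9],"twist": [-6.4,0,0.1]},
    {"fingers": 1,"dp": [0.6,2.3,3.1],"twist": [-6.4,0,0.1]},
    {"fingers": 1,"dp": [0,0,0],"twist": [0,0,0]}
  ]
}}

```text
time_s: 2.22
eef_pos: [554.8, -201.8, 179.8]
ee_rot: [[0.007, -0.293, 0.956], [-0.001, 0.956, 0.293], [-1.0, -0.003, 0.006]]
force: [0.3, -0.0, -0.2]
width: 85.7
```

```bash
cat >> h.py <<'E'
def wproj(c,P):
    q=(c["view"]@np.append(P,1))[:3]; r=np.hypot(q[0],q[1]); th=np.arctan2(r,q[2])
    return c["cx"]+c["fx"]*th*q[0]/r, c["cy"]+c["fy"]*th*q[1]/r
def rectify(c,z,f,half,scale=2.5):
    """orthophoto of plane at height z in the shaker frame f(x,y): image cols=x, rows=-y"""
    n=int(2*half*scale); mx=np.zeros((n,n),np.float32); my=mx.copy()
    for i in range(n):
        for j in range(n):
            mx[i,j],my[i,j]=wproj(c,[*f((j-n/2)/scale,-(i-n/2)/scale),z])
    return cv2.remap(c["image"],mx,my,cv2.INTER_LINEAR)
E
python3 - <<'E'
from h import *
c=viewer.capture("wrist"); s=manip.read_state(); print(s["eef_pos"],s["ee_rot"].round(3).tolist(),s["force"])
np.savez("w1.npz",**{k:c[k] for k in("image","depth","fx","fy","cx","cy","view")})
print(np.linalg.inv(c["view"]).round(2).tolist(), (c["depth"]>0).mean())
for t in("stop","jaw","wheel"): print(t,[(round(r["p"],2),r["xy"][0]*512,r["xy"][1]*384) for r in viewer.recognise(c,t)[:2]])
A=rectify(c,55,sh,140,2); B=rectify(c,77,sh,140,2)
for I in(A,B):
    for k in range(-120,140,20):
        cv2.line(I,(280-6,280-2*k),(280+6,280-2*k),(0,0,255),1)
        cv2.line(I,(280+2*k,280-3),(280+2*k,280+3),(0,0,255),1)
cv2.imwrite("pics/w1.png",np.hstack([A[:,80:480],B[:,80:480]]))
E
```

```text
[ 552.95755319 -203.73707859  180.095537  ] [[0.005, -0.289, 0.957], [-0.003, 0.957, 0.289], [-1.0, -0.004, 0.004]] [-0.47785801 -0.91893816  0.14184317]
[[0.96, 0.28, 0.1, 532.76], [0.29, -0.91, -0.29, -126.94], [0.01, 0.31, -0.95, 321.47], [0.0, 0.0, 0.0, 1.0]] 0.9955495198567709
stop [(0.66, 246.016, 76.1856)]
jaw [(0.55, 239.8208, 172.6848)]
wheel [(0.64, 239.5136, 230.89919999999998)]
```

View pics/w1.png

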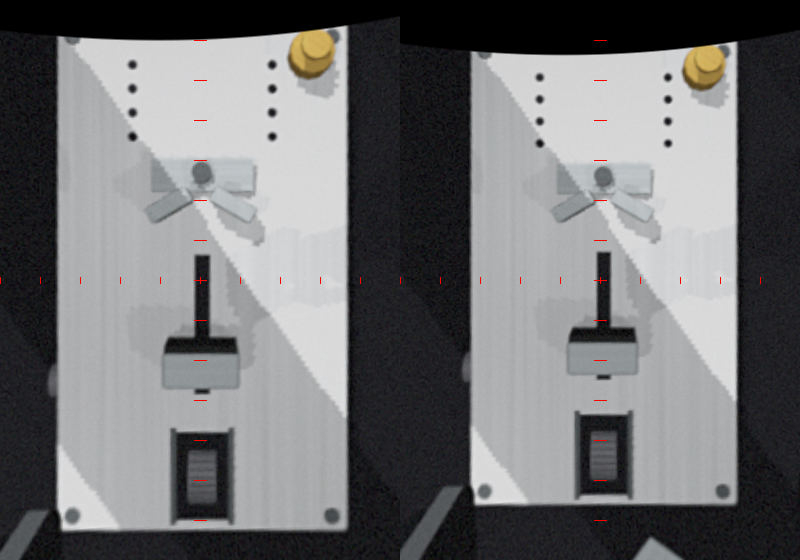

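Orthophoto in the shaker frame at z=55 (left) and z=77 (right): slot centred at (202,478), so the axis is at x≈+1. The jaw face is at row ≈337 (y≈-28.5). The V faces rise about 26° to an apex near row 199 (y≈+40.5), which puts jar home at about y=+11 and the gap at ≈13 mm, as expected. Now to the jar.

```bash
python3 -c "
from h import *
plan([446,231,150],step=41)"
```

```text
pos [ 550.3 -207.4  180.8] F [ 0.8 -0.1 -1.1] w 85.4 t 2.42 n 12
{'dp': [0.24, 3.75, 0.2], 'twist': [0.17, 0.01, 0.03]}
{'dp': [0.24, 3.75, 0.19], 'twist': [0.17, 0.01, 0.03]}
{'dp': [0.24, 3.75, 0.18], 'twist': [0.17, 0.01, 0.03]}
{'dp': [0.24, 3.75, 0.17], 'twist': [0.17, 0.01, 0.03]}
{'dp': [0.24, 3.75, 0.16], 'twist': [0.17, 0.01, 0.03]}
{'dp': [0.24, 3.75, 0.14], 'twist': [0.17, 0.01, 0.03]}
{'dp': [0.25, 3.75, 0.13], 'twist': [0.17, 0.01, 0.03]}
{'dp': [0.25, 3.75, 0.12], 'twist': [0.17, 0.01, 0.03]}
{'dp': [0.25, 3.75, 0.11], 'twist': [0.17, 0.01, 0.03]}
{'dp': [0.25, 3.75, 0.1], 'twist': [0.17, 0.01, 0.03]}
{'dp': [0.25, 3.75, 0.09], 'twist': [0.17, 0.01, 0.03]}
{'dp': [0.25, 3.75, 0.08], 'twist': [0.17, 0.01, 0.03]}
```

{"method": "servo_tool", "body": {
  "series": [
    {"fingers": 1,"dp": [0.1,3.7,0.2],"twist": [0.2,0,0]},
    {"fingers": 1,"dp": [0.1,3.7,0.2],"twist": [0.2,0,0]},
    {"fingers": 1,"dp": [0.1,3.7,0.2],"twist": [0.2,0,0]},
    {"fingers": 1,"dp": [0.1,3.7,0.2],"twist": [0.2,0,0]},
    {"fingers": 1,"dp": [0.2,3.7,0.2],"twist": [0.2,0,0]},
    {"fingers": 1,"dp": [0.3,3.7,0.1],"twist": [0.2,0,0]},
    {"fingers": 1,"dp": [0.3,3.7,0.1],"twist": [0.2,0,0]},
    {"fingers": 1,"dp": [0.3,3.7,0.1],"twist": [0.2,0,0]}
  ]
}}

```text
time_s: 3.08
eef_pos: [484.6, 69.5, 166.0]
ee_rot: [[0.014, -0.215, 0.976], [-0.014, 0.976, 0.216], [-1.0, -0.017, 0.011]]
force: [0.9, 0.3, -0.2]
width: 85.4
```

{"method": "servo_tool", "body": {
  "series": [
    {"fingers": 1,"dp": [0.4,3.7,0.1],"twist": [0.2,0,0]},
    {"fingers": 1,"dp": [0.4,3.7,0.1],"twist": [0.2,0,0]},
    {"fingers": 1,"dp": [0.4,3,0.1],"twist": [0.2,0,0]},
    {"fingers": 1,"dp": [0.3,1,0.1],"twist": [0.2,0,0]},
    {"fingers": 1,"dp": [0,0,0],"twist": [0,0,0]}
  ]
}}

```text
time_s: 3.5
eef_pos: [462.0, 183.4, 150.8]
ee_rot: [[0.017, -0.187, 0.982], [-0.014, 0.982, 0.188], [-1.0, -0.017, 0.014]]
force: [0.2, 0.0, 0.5]
width: 85.4
```

Run:
```python
from h import *
c=viewer.capture("wrist"); s=manip.read_state(); print(s["eef_pos"],s["ee_rot"].round(3).tolist())
J=np.array([431.5,288.7]); f=lambda x,y: J+sh(x,y)-SC
for z in (62,45): 
    A=rectify(c,z,f,50,3)
    for k in(-25,0,25): cv2.line(A,(150-8,150-3*k),(158,150-3*k),(0,0,255),1);cv2.line(A,(150+3*k,142),(150+3*k,158),(0,0,255),1)
    cv2.imwrite(f"pics/j{z}.png",A)
A=rectify(c,62,f,50,3)
m=(A.min(2)>115).astype(np.uint8)
k,l,st,ce=cv2.connectedComponentsWithStats(m)
i=1+np.argmax(st[1:,4]); cn=np.argwhere(l==i)[:,::-1].astype(np.float32)
(o,r)=cv2.minEnclosingCircle(cn); print("cap in f",(o[0]-150)/3,-(o[1]-150)/3,r/3,"world",f((o[0]-150)/3,-(o[1]-150)/3),st[i])
cv2.imwrite("pics/j.png",np.hstack([A,cv2.imread("pics/j45.png")]))
```

```text
[462.15688301 182.52513418 150.96631443] [[0.017, -0.187, 0.982], [-0.014, 0.982, 0.188], [-1.0, -0.017, 0.014]]
cap in f 2.3333333333333335 0.8333333333333334 25.872047424316406 world [433.55205907 290.08850368] [   85    71   144   155 16874]
```

View pics/j.png

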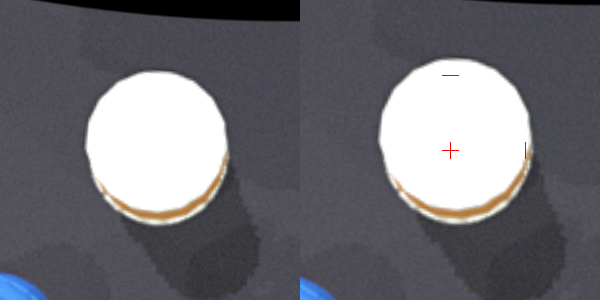

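The wrist view puts the cap centre near world (433,292), against (432,289) and (431,291) from the other cameras. I'll use (432.5,291.3).

```bash
python3 -c "
from h import *
plan([432.5,291.3,105],step=35)"
```

```text
pos [462.2 182.5 151. ] F [ 0.5 -0.5  0.4] w 85.5 t 3.55 n 4
{'dp': [1.1, 2.83, -0.23], 'twist': [-0.91, 0.2, 0.25]}
{'dp': [1.11, 2.83, -0.19], 'twist': [-0.91, 0.2, 0.25]}
{'dp': [1.12, 2.83, -0.14], 'twist': [-0.91, 0.2, 0.25]}
{'dp': [1.14, 2.82, -0.09], 'twist': [-0.91, 0.2, 0.25]}
```

{"method": "servo_tool", "body": {
  "series": [
    {"fingers": 1,"dp": [1.1,2.8,-0.2],"twist": [-0.9,0.2,0.25]},
    {"fingers": 1,"dp": [1.1,2.8,-0.2],"twist": [-0.9,0.2,0.25]},
    {"fingers": 1,"dp": [1.1,2.8,-0.15],"twist": [-0.9,0.2,0.25]},
    {"fingers": 1,"dp": [1.1,2.8,-0.1],"twist": [-0.9,0.2,0.25]},
    {"fingers": 1,"dp": [0,0,0],"twist": [0,0,0]}
  ]
}}

```text
time_s: 3.97
eef_pos: [439.4, 283.4, 107.6]
ee_rot: [[0.007, -0.235, 0.972], [-0.001, 0.972, 0.235], [-1.0, -0.002, 0.007]]
force: [-0.5, -0.1, 0.4]
width: 85.3
```

```bash
python3 -c "
from h import *
plan([432.5,291.3,16],step=25)"
```

```text
pos [439.4 283.4 107.6] F [-0.5 -0.1  0.4] w 85.3 t 3.97 n 4
{'dp': [2.29, 0.24, -0.14], 'twist': [-0.21, 0.1, 0.04]}
{'dp': [2.29, 0.24, -0.13], 'twist': [-0.21, 0.1, 0.04]}
{'dp': [2.29, 0.24, -0.13], 'twist': [-0.21, 0.1, 0.04]}
{'dp': [2.29, 0.23, -0.12], 'twist': [-0.21, 0.1, 0.04]}
```

{"method": "servo_tool", "body": {
  "series": [
    {"fingers": 1,"dp": [1.5,0.7,-0.4],"twist": [-0.5,0.2,0.1]},
    {"fingers": 1,"dp": [1.5,0.3,-0.2],"twist": [-0.3,0.1,0]},
    {"fingers": 1,"dp": [2,0,0],"twist": [0,0,0]},
    {"fingers": 1,"dp": [2,0,0],"twist": [0,0,0]},
    {"fingers": 1,"dp": [1.8,0,0],"twist": [0,0,0]},
    {"fingers": 1,"dp": [0,0,0],"twist": [0,0,0]}
  ]
}}

```text
time_s: 4.47
eef_pos: [440.9, 281.6, 21.1]
ee_rot: [[0.011, -0.238, 0.971], [-0.001, 0.971, 0.238], [-1.0, -0.003, 0.011]]
force: [-0.6, -1.0, 0.2]
width: 85.3
```

```bash
python3 -c "
from h import *
plan([432.5,291.3,16],step=25)"
```

```text
pos [440.9 281.6  21.1] F [-0.6 -1.   0.2] w 85.3 t 4.47 n 1
{'dp': [0.5, 1.14, -0.59], 'twist': [-0.68, 0.61, 0.19]}
```

{"method": "servo_tool", "body": {
  "series": [
    {"fingers": 1,"dp": [0.5,1.1,-0.6],"twist": [-0.7,0.6,0.2]},
    {"fingers": 1,"dp": [0,0.3,-0.1],"twist": [0,0,0]},
    {"fingers": 1,"dp": [0,0,0],"twist": [0,0,0]}
  ]
}}

```text
time_s: 4.72
eef_pos: [432.8, 290.6, 17.5]
ee_rot: [[-0.0, -0.244, 0.97], [-0.0, 0.97, 0.244], [-1.0, -0.0, -0.0]]
force: [0.7, 0.6, 0.7]
width: 85.2
```

```bash
python3 -c "
from h import *
plan([432.5,291.3,16],step=25)"
```

```text
pos [432.8 290.6  17.5] F [0.7 0.6 0.7] w 85.2 t 4.72 n 1
{'dp': [0.15, 0.08, -0.01], 'twist': [-0.29, -0.01, 0.01]}
```

Close enough; grip.

{"method": "servo_tool", "body": {
  "series": [
    {"fingers": -1,"dp": [0,0,0],"twist": [0,0,0]},
    {"fingers": -1,"dp": [0,0,0]},
    {"fingers": -1,"dp": [0,0,0]},
    {"fingers": -1,"dp": [0,0,0]},
    {"fingers": -1,"dp": [0,0,0]},
    {"fingers": -1,"dp": [0,0,0]},
    {"fingers": -1,"dp": [0,0,0]},
    {"fingers": -1,"dp": [0,0,0]}
  ],
  "newtons": 25
}}

```text
invalid input
```

{"method": "servo_tool", "body": {
  "series": [
    {"fingers": -1,"dp": [0,0,0],"twist": [0,0,0]},
    {"fingers": -1,"dp": [0,0,0],"twist": [0,0,0]},
    {"fingers": -1,"dp": [0,0,0],"twist": [0,0,0]},
    {"fingers": -1,"dp": [0,0,0],"twist": [0,0,0]},
    {"fingers": -1,"dp": [0,0,0],"twist": [0,0,0]},
    {"fingers": -1,"dp": [0,0,0],"twist": [0,0,0]},
    {"fingers": -1,"dp": [0,0,0],"twist": [0,0,0]},
    {"fingers": -1,"dp": [0,0,0],"twist": [0,0,0]}
  ],
  "newtons": 25
}}

```text
time_s: 5.38
eef_pos: [434.4, 291.6, 21.3]
ee_rot: [[0.005, -0.246, 0.969], [0.002, 0.969, 0.246], [-1.0, 0.001, 0.005]]
force: [0.2, -0.1, -1.4]
width: 50.2
```

{"method": "servo_tool", "body": {
  "series": [
    {"fingers": -1,"dp": [0,0,0],"twist": [0,0,0]},
    {"fingers": -1,"dp": [-1.5,0,0],"twist": [0,0,0]},
    {"fingers": -1,"dp": [-2,0,0],"twist": [0,0,0]},
    {"fingers": -1,"dp": [0,0,0],"twist": [0,0,0]},
    {"fingers": -1,"dp": [0,0,0],"twist": [0,0,0]}
  ],
  "newtons": 30
}}

```text
time_s: 5.8
eef_pos: [433.1, 291.0, 55.7]
ee_rot: [[0.002, -0.246, 0.969], [0.0, 0.969, 0.246], [-1.0, 0.0, 0.002]]
force: [-0.5, -0.2, -1.8]
width: 49.8
```

Run:
```python
from h import *
s=manip.read_state(); print(s["force"])
plan([*sh(1,6),150],step=40)
c=viewer.capture("wrist"); cv2.imwrite("pics/g.png",c["image"])
print(plan([*sh(1,6),150],step=1000))
```

```text
[-0.5461202  -0.20130661 -1.7991888 ]
pos [433.1 291.   55.7] F [-0.5 -0.2 -1.8] w 49.8 t 5.8 n 12
{'dp': [-0.79, -3.79, -0.12], 'twist': [-0.02, 0.01, -0.0]}
{'dp': [-0.79, -3.79, -0.13], 'twist': [-0.02, 0.01, -0.0]}
{'dp': [-0.79, -3.79, -0.13], 'twist': [-0.02, 0.01, -0.0]}
{'dp': [-0.79, -3.79, -0.13], 'twist': [-0.02, 0.01, -0.0]}
{'dp': [-0.79, -3.79, -0.13], 'twist': [-0.02, 0.01, -0.0]}
{'dp': [-0.79, -3.79, -0.13], 'twist': [-0.02, 0.01, -0.0]}
{'dp': [-0.79, -3.79, -0.13], 'twist': [-0.02, 0.01, -0.0]}
{'dp': [-0.79, -3.79, -0.13], 'twist': [-0.02, 0.01, -0.0]}
{'dp': [-0.79, -3.79, -0.13], 'twist': [-0.02, 0.01, -0.0]}
{'dp': [-0.79, -3.79, -0.14], 'twist': [-0.02, 0.01, -0.0]}
{'dp': [-0.79, -3.79, -0.14], 'twist': [-0.02, 0.01, -0.0]}
{'dp': [-0.79, -3.79, -0.14], 'twist': [-0.02, 0.01, -0.0]}
pos [433.4 291.1  55.8] F [ 0.8  0.2 -0.4] w 49.8 t 5.85 n 1
{'dp': [-9.43, -45.46, -1.52], 'twist': [-0.2, 0.14, -0.01]}
None
```

View pics/g.png

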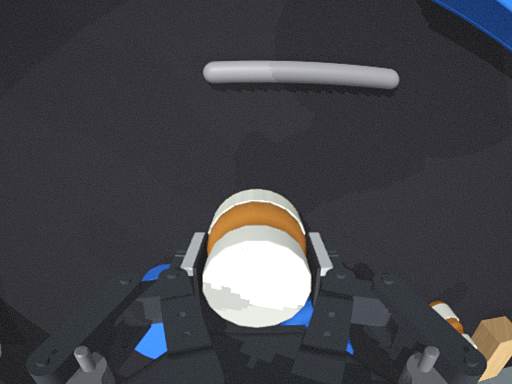

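The jar is held between the pads, cap centred at about (257,275), marker untouched. Lift first, then carry.

{"method": "servo_tool", "body": {
  "series": [
    {"fingers": -1,"dp": [-3,0,0],"twist": [0,0,0]},
    {"fingers": -1,"dp": [-3,0,0],"twist": [0,0,0]},
    {"fingers": -1,"dp": [-3,-2,0],"twist": [0,0,0]},
    {"fingers": -1,"dp": [-0.5,-3.5,-0.1],"twist": [0,0,0]},
    {"fingers": -1,"dp": [0,-3.7,-0.1],"twist": [0,0,0]},
    {"fingers": -1,"dp": [0,-3.8,-0.1],"twist": [0,0,0]},
    {"fingers": -1,"dp": [0,-3.8,-0.1],"twist": [0,0,0]},
    {"fingers": -1,"dp": [0,-3.8,-0.1],"twist": [0,0,0]}
  ],
  "newtons": 30
}}

```text
time_s: 6.52
eef_pos: [478.2, 88.9, 148.5]
ee_rot: [[-0.003, -0.257, 0.966], [-0.0, 0.966, 0.257], [-1.0, 0.0, -0.003]]
force: [0.2, -0.1, -2.1]
width: 50.0
```

{"method": "servo_tool", "body": {
  "series": [
    {"fingers": -1,"dp": [0,-3.8,-0.1],"twist": [0,0,0]},
    {"fingers": -1,"dp": [0,-3.8,-0.1],"twist": [0,0,0]},
    {"fingers": -1,"dp": [0,-3.8,-0.1],"twist": [0,0,0]},
    {"fingers": -1,"dp": [0,-3.8,-0.1],"twist": [0,0,0]},
    {"fingers": -1,"dp": [0,-3,-0.1],"twist": [0,0,0]},
    {"fingers": -1,"dp": [0,-1.5,0],"twist": [0,0,0]},
    {"fingers": -1,"dp": [0,0,0],"twist": [0,0,0]}
  ]
}}

```text
time_s: 7.1
eef_pos: [524.3, -120.3, 142.0]
ee_rot: [[-0.007, -0.251, 0.968], [-0.002, 0.968, 0.251], [-1.0, -0.0, -0.007]]
force: [0.0, -0.2, -0.8]
width: 50.3
```

Run:
```python
from h import *
plan([*sh(1,6),120],step=30)
```

```text
pos [ 524.3 -120.3  142. ] F [ 0.  -0.2 -0.8] w 50.3 t 7.1 n 2
{'dp': [1.1, -1.67, -0.12], 'twist': [0.06, -0.2, 0.0]}
{'dp': [1.1, -1.67, -0.12], 'twist': [0.06, -0.2, 0.0]}
```

{"method": "servo_tool", "body": {
  "series": [
    {"fingers": -1,"dp": [1,-1.7,-0.1],"twist": [0,-0.2,0]},
    {"fingers": -1,"dp": [1,-1.7,-0.1],"twist": [0,-0.2,0]},
    {"fingers": -1,"dp": [0,0,0],"twist": [0,0,0]},
    {"fingers": -1,"dp": [0,0,0],"twist": [0,0,0]}
  ]
}}

```text
time_s: 7.43
eef_pos: [528.9, -153.3, 117.7]
ee_rot: [[-0.004, -0.248, 0.969], [0.004, 0.969, 0.248], [-1.0, 0.005, -0.003]]
force: [-0.0, -0.5, -1.3]
width: 49.8
```

Run:
```python
from h import *
c=viewer.capture("wrist"); s=manip.read_state()
inv=lambda p:(lambda d:(np.cos(SY)*d[0]+np.sin(SY)*d[1],-np.sin(SY)*d[0]+np.cos(SY)*d[1]))(np.array(p[:2])-SC)
print("tcp in sh",inv(s["eef_pos"]),s["eef_pos"])
zt=s["eef_pos"][2]-21.3+62
I=c["image"]; m=(I.min(2)>150).astype(np.uint8)
A=rectify(c,zt,sh,60,4)
m=(A.min(2)>130).astype(np.uint8)
cv2.circle(A,(240,240),3,(0,0,255),-1)
cv2.imwrite("pics/h.png",np.hstack([A,cv2.resize(I,(640,480))[:,160:460]]))
plan([*sh(1,6),90],step=30)
```

```text
tcp in sh (np.float64(-0.4288195365397516), np.float64(6.638139785870934)) [ 528.63050398 -153.07813538  117.66761282]
pos [ 528.6 -153.1  117.7] F [-0.7  1.2 -1.8] w 50.0 t 7.48 n 1
{'dp': [2.77, -0.08, 0.15], 'twist': [-0.02, -0.22, -0.27]}
```

View pics/h.png

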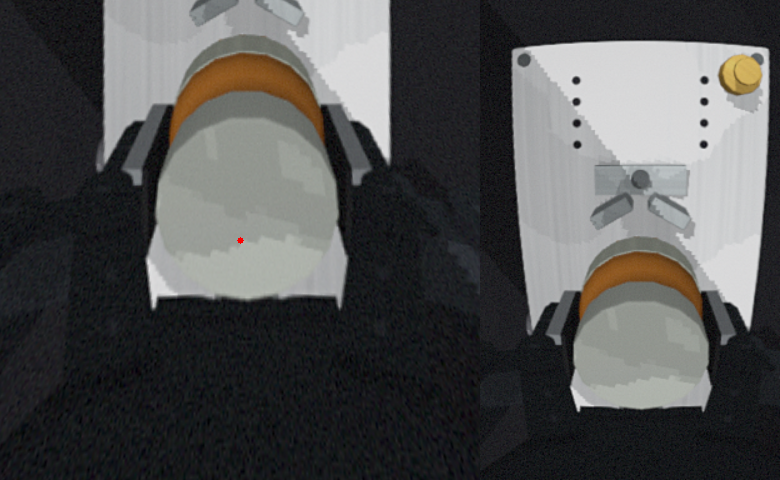

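Jar apparent centre is (247,208), i.e. y≈+8, and it lines up with the V bolt. I'll shift about 2 mm toward the jaw while lowering.

{"method": "servo_tool", "body": {
  "series": [
    {"fingers": -1,"dp": [1.2,-0.2,0],"twist": [0,-0.3,-0.3]},
    {"fingers": -1,"dp": [1.2,-0.1,0],"twist": [0,0,0]},
    {"fingers": -1,"dp": [0.8,0,0],"twist": [0,0,0]},
    {"fingers": -1,"dp": [0,0,0],"twist": [0,0,0]}
  ]
}}

```text
time_s: 7.82
eef_pos: [528.9, -151.1, 85.4]
ee_rot: [[0.002, -0.252, 0.968], [0.001, 0.968, 0.252], [-1.0, 0.001, 0.002]]
force: [-0.7, -0.8, -3.3]
width: 49.7
```

Run:
```python
from h import *
plan([*sh(-0.4,4.6),77],step=30)
```

```text
pos [ 528.9 -151.1   85.4] F [-0.7 -0.8 -3.3] w 49.7 t 7.82 n 1
{'dp': [0.84, -0.39, -0.07], 'twist': [0.16, 0.1, -0.04]}
```

{"method": "servo_tool", "body": {
  "series": [
    {"fingers": -1,"dp": [0.1,-0.4,0],"twist": [0,0,0]},
    {"fingers": -1,"dp": [0.2,-0.15,0],"twist": [0,0,0]},
    {"fingers": -1,"dp": [0.2,0,0],"twist": [0,0,0]},
    {"fingers": -1,"dp": [0,0,0],"twist": [0,0,0]}
  ]
}}

```text
time_s: 8.15
eef_pos: [530.7, -154.8, 81.1]
ee_rot: [[0.002, -0.254, 0.967], [0.001, 0.967, 0.254], [-1.0, 0.001, 0.002]]
force: [-0.6, 0.1, -1.7]
width: 49.8
```

Run:
```python
from h import *
plan([*sh(-0.4,4.6),77],step=30)
```

```text
pos [ 530.7 -154.8   81.1] F [-0.6  0.1 -1.7] w 49.8 t 8.15 n 1
{'dp': [0.41, 0.02, -0.16], 'twist': [0.3, 0.12, -0.04]}
```

{"method": "servo_tool", "body": {
  "series": [
    {"fingers": -1,"dp": [0.15,0,-0.1],"twist": [0,0,0]},
    {"fingers": -1,"dp": [0.1,0,0],"twist": [0,0,0]},
    {"fingers": -1,"dp": [0.1,0,0],"twist": [0,0,0]},
    {"fingers": -1,"dp": [0,0,0],"twist": [0,0,0]}
  ]
}}

```text
time_s: 8.48
eef_pos: [530.4, -155.5, 78.3]
ee_rot: [[0.004, -0.254, 0.967], [0.0, 0.967, 0.254], [-1.0, -0.0, 0.004]]
force: [0.9, -0.2, -1.6]
width: 49.6
```

Run:
```python
from h import *
plan([*sh(-0.4,4.6),77],step=30)
```

```text
pos [ 530.4 -155.5   78.3] F [ 0.9 -0.2 -1.6] w 49.6 t 8.48 n 1
{'dp': [0.13, 0.08, -0.11], 'twist': [0.28, 0.22, 0.03]}
```

{"method": "servo_tool", "body": {
  "series": [
    {"fingers": -1,"dp": [0.1,0,0],"twist": [0,0,0]},
    {"fingers": -1,"dp": [0.1,0,0],"twist": [0,0,0]}
  ]
}}

```text
time_s: 8.65
eef_pos: [530.6, -155.7, 76.4]
ee_rot: [[0.004, -0.254, 0.967], [0.0, 0.967, 0.254], [-1.0, -0.001, 0.004]]
force: [-0.0, -0.3, -0.4]
width: 50.2
```

{"method": "servo_tool", "body": {
  "series": [
    {"fingers": -1,"dp": [0.08,0,0],"twist": [0,0,0]},
    {"fingers": -1,"dp": [0.08,0,0],"twist": [0,0,0]}
  ]
}}

```text
time_s: 8.82
eef_pos: [530.7, -155.8, 75.4]
ee_rot: [[0.004, -0.254, 0.967], [0.0, 0.967, 0.254], [-1.0, -0.001, 0.004]]
force: [-3.4, 1.2, 16.2]
width: 50.0
```

Seated on the deck. Release.

{"method": "servo_tool", "body": {
  "series": [
    {"fingers": -1,"dp": [-0.1,0,0],"twist": [0,0,0]},
    {"fingers": 1,"dp": [0,0,0],"twist": [0,0,0]},
    {"fingers": 1,"dp": [0,0,0],"twist": [0,0,0]},
    {"fingers": 1,"dp": [0,0,0],"twist": [0,0,0]},
    {"fingers": 1,"dp": [0,0,0],"twist": [0,0,0]},
    {"fingers": 1,"dp": [0,0,0],"twist": [0,0,0]},
    {"fingers": 1,"dp": [0,0,0],"twist": [0,0,0]}
  ]
}}

```text
time_s: 9.4
eef_pos: [531.4, -156.0, 76.9]
ee_rot: [[0.006, -0.254, 0.967], [-0.0, 0.967, 0.254], [-1.0, -0.002, 0.006]]
force: [-0.2, 0.1, -0.6]
width: 85.4
```

Run:
```python
from h import *
plan([*sh(-0.4,4.6),77],step=30)
```

```text
pos [ 531.4 -156.    76.9] F [-0.2  0.1 -0.6] w 85.4 t 9.4 n 1
{'dp': [-0.01, 0.15, -0.19], 'twist': [0.27, 0.32, 0.11]}
```

{"method": "servo_tool", "body": {
  "series": [
    {"fingers": 1,"dp": [-1.5,0,0],"twist": [0.2,0.3,0]},
    {"fingers": 1,"dp": [-2.5,0,0],"twist": [0,0,0]},
    {"fingers": 1,"dp": [-3,0,0],"twist": [0,0,0]},
    {"fingers": 1,"dp": [-2,-1,0],"twist": [0,0,0]},
    {"fingers": -1,"dp": [-1,-3,0],"twist": [0,0,0]},
    {"fingers": -1,"dp": [0,-3.5,0],"twist": [0,0,0]},
    {"fingers": -1,"dp": [0,-1,0],"twist": [0,0,0]},
    {"fingers": -1,"dp": [0,0,0],"twist": [0,0,0]}
  ]
}}

```text
time_s: 10.07
eef_pos: [551.6, -239.3, 180.5]
ee_rot: [[-0.003, -0.253, 0.967], [-0.001, 0.967, 0.253], [-1.0, 0.0, -0.003]]
force: [-0.2, 0.4, -0.8]
width: 38.4
```

```bash
cat >> h.py <<'E'
def inv(p):
    d=np.array(p[:2])-SC; return np.array([np.cos(SY)*d[0]+np.sin(SY)*d[1],-np.sin(SY)*d[0]+np.cos(SY)*d[1]])
def look(name):
    c=viewer.capture("wrist"); 
    def mark(I,s):
        for k in range(-120,140,20):
            cv2.line(I,(280-6,280-2*k),(286,280-2*k),(0,0,255),1)
        return I[:,80:480]
    cv2.imwrite(name,np.hstack([mark(rectify(c,z,sh,140,2),2) for z in(77,117)]))
    return c
E
python3 - <<'E'
from h import *
look("pics/k.png"); print(inv(manip.read_state()["eef_pos"]))
plan([*sh(-1,-106),120],step=30)
E
```

```text
[  0.14748736 -81.73121079]
pos [ 551.2 -238.5  180.2] F [ 1.  -1.1  0.4] w 30.5 t 10.12 n 3
{'dp': [2.01, -0.81, -0.03], 'twist': [0.08, -0.07, -0.01]}
{'dp': [2.01, -0.81, -0.04], 'twist': [0.08, -0.07, -0.01]}
{'dp': [2.01, -0.81, -0.04], 'twist': [0.08, -0.07, -0.01]}
```

View pics/k.png

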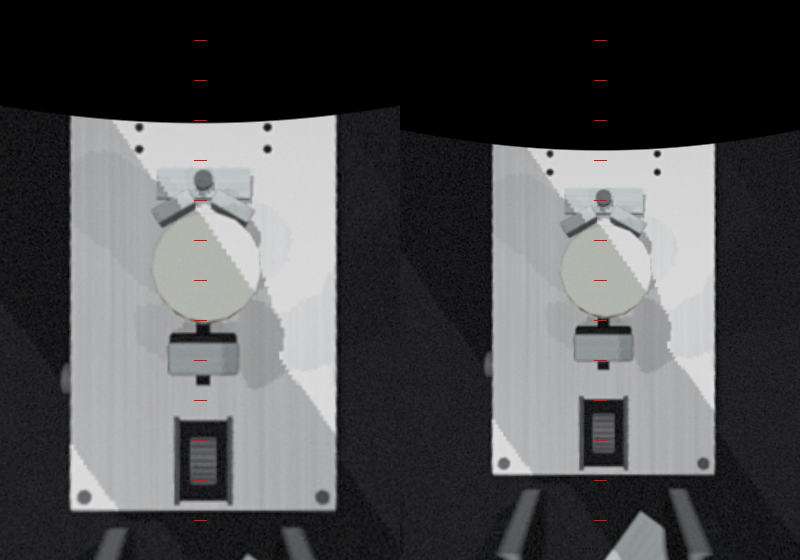

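Jar stands upright at about y=+4 (right image, circle centred at (606,271)), with V about 7 mm ahead and jaw about 6 mm behind; wheel at (203,461) left. Next, shut fingers and go to the wheel.

{"method": "servo_tool", "body": {
  "series": [
    {"fingers": -1,"dp": [2,-0.8,0],"twist": [0,0,0]},
    {"fingers": -1,"dp": [2,-0.9,0],"twist": [0,0,0]},
    {"fingers": -1,"dp": [2,-0.8,0],"twist": [0,0,0]},
    {"fingers": -1,"dp": [1.5,0,0],"twist": [0,0,0]},
    {"fingers": -1,"dp": [1,0,0],"twist": [0,0,0]},
    {"fingers": -1,"dp": [0,0,0],"twist": [0,0,0]},
    {"fingers": -1,"dp": [0,0,0],"twist": [0,0,0]}
  ]
}}

```text
time_s: 10.7
eef_pos: [553.4, -254.4, 89.7]
ee_rot: [[-0.01, -0.255, 0.967], [0.007, 0.967, 0.255], [-1.0, 0.009, -0.008]]
force: [-0.0, 0.8, 1.0]
width: -0.0
```

Run:
```python
from h import *
print(inv(manip.read_state()["eef_pos"]))
plan([*sh(0,-106),75],step=30)
```

```text
[ -1.69208696 -97.62951004]
pos [ 553.4 -254.4   89.7] F [-0.   0.8  1. ] w -0.0 t 10.7 n 1
{'dp': [1.46, -0.85, 0.18], 'twist': [0.33, -0.45, -0.51]}
```

{"method": "servo_tool", "body": {
  "series": [
    {"fingers": -1,"dp": [0.5,-0.9,0.2],"twist": [0.3,-0.5,-0.5]},
    {"fingers": -1,"dp": [0.5,-0.2,0],"twist": [0,0,0]},
    {"fingers": -1,"dp": [0.3,0,0],"twist": [0,0,0]},
    {"fingers": -1,"dp": [0,0,0],"twist": [0,0,0]},
    {"fingers": -1,"dp": [0,0,0],"twist": [0,0,0]}
  ]
}}

```text
time_s: 11.12
eef_pos: [559.8, -264.7, 78.1]
ee_rot: [[0.005, -0.25, 0.968], [-0.002, 0.968, 0.25], [-1.0, -0.003, 0.004]]
force: [0.7, -0.4, 0.4]
width: -0.2
```

Run:
```python
from h import *
print(inv(manip.read_state()["eef_pos"]))
plan([*sh(0,-106),75],step=30)
```

```text
[   1.99167249 -109.20477949]
pos [ 559.8 -264.7   78.1] F [ 0.7 -0.4  0.4] w -0.2 t 11.12 n 1
{'dp': [0.3, 0.32, -0.2], 'twist': [0.07, 0.24, 0.17]}
```

{"method": "servo_tool", "body": {
  "series": [
    {"fingers": -1,"dp": [0.1,0.15,-0.1],"twist": [0,0.2,0.2]},
    {"fingers": -1,"dp": [0.1,0.1,-0.1],"twist": [0,0,0]},
    {"fingers": -1,"dp": [0.1,0,0],"twist": [0,0,0]},
    {"fingers": -1,"dp": [0.1,0,0],"twist": [0,0,0]},
    {"fingers": -1,"dp": [0.1,0,0],"twist": [0,0,0]},
    {"fingers": -1,"dp": [0.1,0,0],"twist": [0,0,0]}
  ]
}}

```text
time_s: 11.62
eef_pos: [557.8, -263.0, 73.1]
ee_rot: [[0.002, -0.25, 0.968], [-0.0, 0.968, 0.25], [-1.0, -0.001, 0.002]]
force: [-0.4, -0.2, -0.2]
width: 0.1
```

Run:
```python
from h import *
print(inv(manip.read_state()["eef_pos"]))
plan([*sh(0,-106),68],step=30)
```

```text
[   0.42608275 -107.12405811]
pos [ 557.8 -263.    73.1] F [-0.4 -0.2 -0.2] w 0.1 t 11.62 n 1
{'dp': [0.51, 0.11, -0.04], 'twist': [0.06, 0.12, 0.05]}
```

{"method": "servo_tool", "body": {
  "series": [
    {"fingers": -1,"dp": [0.08,0.05,0],"twist": [0,0,0]},
    {"fingers": -1,"dp": [0.08,0.05,0],"twist": [0,0,0]},
    {"fingers": -1,"dp": [0.08,0,0],"twist": [0,0,0]},
    {"fingers": -1,"dp": [0.06,0,0],"twist": [0,0,0]},
    {"fingers": -1,"dp": [0.06,0,0],"twist": [0,0,0]}
  ]
}}

```text
time_s: 12.03
eef_pos: [557.5, -261.8, 68.9]
ee_rot: [[0.002, -0.25, 0.968], [-0.0, 0.968, 0.25], [-1.0, -0.001, 0.002]]
force: [0.1, 0.4, -0.5]
width: 0.1
```

{"method": "servo_tool", "body": {
  "series": [
    {"fingers": -1,"dp": [0.05,0,0],"twist": [0,0,0]},
    {"fingers": -1,"dp": [0.05,0,0],"twist": [0,0,0]}
  ]
}}

```text
time_s: 12.2
eef_pos: [557.4, -261.8, 67.7]
ee_rot: [[0.002, -0.25, 0.968], [-0.0, 0.968, 0.25], [-1.0, -0.001, 0.002]]
force: [-0.7, 0.3, -0.1]
width: -0.0
```

{"method": "servo_tool", "body": {
  "series": [
    {"fingers": -1,"dp": [0.05,0,0],"twist": [0,0,0]},
    {"fingers": -1,"dp": [0.05,0,0],"twist": [0,0,0]}
  ]
}}

```text
time_s: 12.37
eef_pos: [557.5, -261.8, 66.6]
ee_rot: [[0.002, -0.25, 0.968], [-0.0, 0.968, 0.25], [-1.0, -0.001, 0.002]]
force: [-0.1, -0.5, 0.4]
width: -0.2
```

{"method": "servo_tool", "body": {
  "series": [
    {"fingers": -1,"dp": [0.05,0,0],"twist": [0,0,0]},
    {"fingers": -1,"dp": [0.05,0,0],"twist": [0,0,0]}
  ]
}}

```text
time_s: 12.53
eef_pos: [557.5, -261.9, 65.5]
ee_rot: [[0.002, -0.25, 0.968], [-0.0, 0.968, 0.25], [-1.0, -0.001, 0.002]]
force: [-0.1, -0.4, -0.1]
width: 0.1
```

{"method": "servo_tool", "body": {
  "series": [
    {"fingers": -1,"dp": [0.05,0,0],"twist": [0,0,0]},
    {"fingers": -1,"dp": [0.04,0,0],"twist": [0,0,0]}
  ]
}}

```text
time_s: 12.7
eef_pos: [557.5, -261.9, 64.5]
ee_rot: [[0.002, -0.25, 0.968], [-0.0, 0.968, 0.25], [-1.0, -0.001, 0.002]]
force: [0.2, -0.2, -0.2]
width: -0.1
```

{"method": "servo_tool", "body": {
  "series": [
    {"fingers": -1,"dp": [0.04,0,0],"twist": [0,0,0]},
    {"fingers": -1,"dp": [0.04,0,0],"twist": [0,0,0]}
  ]
}}

```text
time_s: 12.87
eef_pos: [557.5, -261.9, 63.7]
ee_rot: [[0.002, -0.25, 0.968], [-0.0, 0.968, 0.25], [-1.0, -0.001, 0.002]]
force: [0.9, -0.1, -0.1]
width: 0.3
```

{"method": "servo_tool", "body": {
  "series": [
    {"fingers": -1,"dp": [0.04,0,0],"twist": [0,0,0]}
  ]
}}

```text
time_s: 12.95
eef_pos: [557.6, -261.9, 63.2]
ee_rot: [[0.002, -0.25, 0.968], [-0.0, 0.968, 0.25], [-1.0, -0.001, 0.002]]
force: [0.9, -0.4, 0.2]
width: -0.1
```

{"method": "servo_tool", "body": {
  "series": [
    {"fingers": -1,"dp": [0.04,0,0],"twist": [0,0,0]},
    {"fingers": -1,"dp": [0.04,0,0],"twist": [0,0,0]}
  ]
}}

```text
time_s: 13.12
eef_pos: [557.6, -261.9, 62.4]
ee_rot: [[0.002, -0.25, 0.968], [-0.0, 0.968, 0.25], [-1.0, -0.001, 0.002]]
force: [0.2, 0.4, 0.4]
width: -0.1
```

{"method": "servo_tool", "body": {
  "series": [
    {"fingers": -1,"dp": [0.04,0,0],"twist": [0,0,0]}
  ]
}}

```text
time_s: 13.2
eef_pos: [557.5, -261.9, 61.9]
ee_rot: [[0.002, -0.25, 0.968], [-0.0, 0.968, 0.25], [-1.0, -0.001, 0.002]]
force: [-0.5, -0.5, 0.3]
width: -0.2
```

{"method": "servo_tool", "body": {
  "series": [
    {"fingers": -1,"dp": [0.04,0,0],"twist": [0,0,0]},
    {"fingers": -1,"dp": [0.04,0,0],"twist": [0,0,0]}
  ]
}}

```text
time_s: 13.37
eef_pos: [557.7, -262.0, 61.3]
ee_rot: [[0.002, -0.25, 0.968], [-0.0, 0.968, 0.25], [-1.0, -0.001, 0.002]]
force: [-2.3, 0.7, 5.5]
width: -0.1
```

{"method": "servo_tool", "body": {
  "series": [
    {"fingers": -1,"dp": [0.03,0,0],"twist": [0,0,0]}
  ]
}}

```text
time_s: 13.45
eef_pos: [557.6, -262.0, 61.4]
ee_rot: [[0.002, -0.25, 0.968], [-0.0, 0.968, 0.25], [-1.0, -0.001, 0.002]]
force: [-1.9, 1.1, 3.4]
width: -0.2
```

Contact at z≈61.4 (5.5 N). Roll gently.

{"method": "servo_tool", "body": {
  "series": [
    {"fingers": -1,"dp": [0.05,0.15,0],"twist": [0,0,0]},
    {"fingers": -1,"dp": [0.05,0.2,0],"twist": [0,0,0]},
    {"fingers": -1,"dp": [0.05,0.2,0],"twist": [0,0,0]}
  ]
}}

```text
time_s: 13.7
eef_pos: [557.0, -259.2, 61.4]
ee_rot: [[0.004, -0.251, 0.968], [-0.005, 0.968, 0.251], [-1.0, -0.006, 0.003]]
force: [-2.1, -3.1, 4.9]
width: -0.4
```

```bash
cat >> h.py <<'E'
def st():
    s=manip.read_state(); f=np.array(s["force"]); c,n=np.cos(SY),np.sin(SY)
    print("sh",inv(s["eef_pos"]).round(1),"z",round(s["eef_pos"][2],2),"F sh",np.round([c*f[0]+n*f[1],-n*f[0]+c*f[1],f[2]],1),"t",s["time_s"])
E
python3 -c "
from h import *
st()"
```

```text
sh [   0.6 -103.2] z 61.43 F sh [-2.8 -2.5  4.9] t 13.7
```

{"method": "servo_tool", "body": {
  "series": [
    {"fingers": -1,"dp": [0.05,0.25,0],"twist": [0,0,0]},
    {"fingers": -1,"dp": [0.05,0.25,0],"twist": [0,0,0]},
    {"fingers": -1,"dp": [0.05,0.25,0],"twist": [0,0,0]},
    {"fingers": -1,"dp": [0.05,0.25,0],"twist": [0,0,0]}
  ]
}}

```text
time_s: 14.03
eef_pos: [555.2, -252.1, 61.3]
ee_rot: [[0.007, -0.252, 0.968], [-0.011, 0.968, 0.252], [-1.0, -0.012, 0.004]]
force: [-1.5, -2.6, 6.5]
width: -0.1
```

```bash
python3 -c "
from h import *
st()"
```

```text
sh [  0.6 -95.9] z 61.35 F sh [-2.1 -2.1  6.5] t 14.0333
```

{"method": "servo_tool", "body": {
  "series": [
    {"fingers": -1,"dp": [0.045,0.25,0],"twist": [0,0,0.2]},
    {"fingers": -1,"dp": [0.045,0.25,0],"twist": [0,0,0.2]},
    {"fingers": -1,"dp": [0.04,0.2,0],"twist": [0,0,0]}
  ]
}}

```text
time_s: 14.28
eef_pos: [553.7, -246.6, 61.3]
ee_rot: [[0.007, -0.252, 0.968], [-0.007, 0.968, 0.252], [-1.0, -0.009, 0.005]]
force: [-2.3, -2.6, 5.1]
width: -0.1
```

```bash
python3 -c "
from h import *
st()
c=look('pics/m.png')
for t in ('jaw','stop'): print(t,[(round(r['p'],2),r['xy']) for r in viewer.recognise(c,t)[:2]])"
```

```text
sh [  0.6 -90.2] z 61.32 F sh [-2.9 -2.   5.1] t 14.2833
jaw [(0.66, [0.4984, 0.3667])]
stop []
```

View pics/m.png

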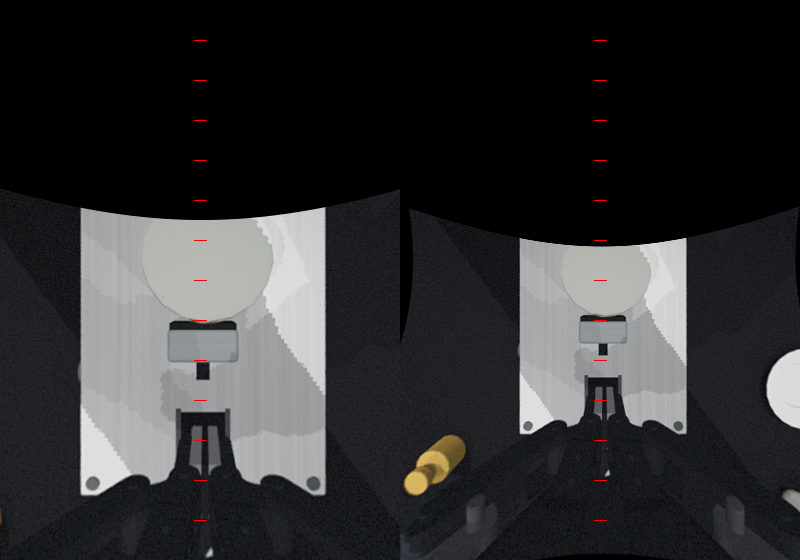

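The jaw's back edge moved from row 375 to 362 (about 6.5 mm), so rolling works without slip. Lift off, go back, second stroke.

{"method": "servo_tool", "body": {
  "series": [
    {"fingers": -1,"dp": [-0.4,0,0],"twist": [0,0,0]},
    {"fingers": -1,"dp": [-0.3,-0.4,0],"twist": [0,0,0.5]},
    {"fingers": -1,"dp": [0,-0.6,0],"twist": [0,0.3,0]},
    {"fingers": -1,"dp": [0,-0.4,0],"twist": [0,0,0]},
    {"fingers": -1,"dp": [0,0,0],"twist": [0,0,0]},
    {"fingers": -1,"dp": [0,0,0],"twist": [0,0,0]}
  ]
}}

```text
time_s: 14.93
eef_pos: [557.4, -259.5, 67.6]
ee_rot: [[-0.002, -0.252, 0.968], [0.004, 0.968, 0.252], [-1.0, 0.004, -0.001]]
force: [0.1, 0.2, 0.3]
width: 0.0
```

```bash
python3 -c "
from h import *
st(); plan([*sh(0,-106),64])"
```

```text
sh [   0.9 -103.6] z 67.58 F sh [0.2 0.1 0.3] t 14.9333
pos [ 557.4 -259.5   67.6] F [0.1 0.2 0.3] w 0.0 t 14.93 n 1
{'dp': [0.36, -0.24, -0.09], 'twist': [0.16, -0.06, -0.24]}
```

{"method": "servo_tool", "body": {
  "series": [
    {"fingers": -1,"dp": [0.08,-0.25,-0.1],"twist": [0,0,-0.2]},
    {"fingers": -1,"dp": [0.08,-0.1,0],"twist": [0,0,0]},
    {"fingers": -1,"dp": [0.08,0,0],"twist": [0,0,0]},
    {"fingers": -1,"dp": [0.06,0,0],"twist": [0,0,0]},
    {"fingers": -1,"dp": [0.05,0,0],"twist": [0,0,0]},
    {"fingers": -1,"dp": [0.05,0,0],"twist": [0,0,0]}
  ]
}}

```text
time_s: 15.43
eef_pos: [556.6, -263.1, 62.3]
ee_rot: [[-0.002, -0.252, 0.968], [0.001, 0.968, 0.252], [-1.0, 0.002, -0.002]]
force: [0.1, 0.0, 0.2]
width: -0.0
```

```bash
python3 -c "
from h import *
st()"
```

```text
sh [  -0.7 -106.9] z 62.27 F sh [ 0.1 -0.   0.2] t 15.4333
```

{"method": "servo_tool", "body": {
  "series": [
    {"fingers": -1,"dp": [0.04,0,0],"twist": [0,0,0]},
    {"fingers": -1,"dp": [0.04,0,0],"twist": [0,0,0]},
    {"fingers": -1,"dp": [0.04,0,0],"twist": [0,0,0]},
    {"fingers": -1,"dp": [0.05,0.15,0],"twist": [0,0,0]},
    {"fingers": -1,"dp": [0.05,0.2,0],"twist": [0,0,0.2]},
    {"fingers": -1,"dp": [0.05,0.25,0],"twist": [0,0,0.2]}
  ]
}}

```text
time_s: 15.93
eef_pos: [556.2, -259.4, 61.4]
ee_rot: [[-0.002, -0.253, 0.968], [0.004, 0.968, 0.253], [-1.0, 0.004, -0.001]]
force: [0.3, -2.5, 3.2]
width: 0.1
```

```bash
python3 -c "
from h import *
st()"
```

```text
sh [  -0.2 -103.2] z 61.4 F sh [-0.3 -2.5  3.2] t 15.9333
```

{"method": "servo_tool", "body": {
  "series": [
    {"fingers": -1,"dp": [0.06,0.25,0],"twist": [0,0,0.1]},
    {"fingers": -1,"dp": [0.06,0.25,0],"twist": [0,0,0.1]},
    {"fingers": -1,"dp": [0.055,0.25,0],"twist": [0,0,0]}
  ]
}}

```text
time_s: 16.18
eef_pos: [554.9, -253.9, 61.3]
ee_rot: [[-0.001, -0.253, 0.967], [0.004, 0.967, 0.253], [-1.0, 0.004, 0.0]]
force: [-2.3, -3.5, 6.3]
width: 0.1
```

```bash
python3 -c "
from h import *
st()"
```

```text
sh [ -0.1 -97.6] z 61.34 F sh [-3.1 -2.8  6.3] t 16.1833
```

{"method": "servo_tool", "body": {
  "series": [
    {"fingers": -1,"dp": [0.05,0.25,0],"twist": [0,0,0.1]},
    {"fingers": -1,"dp": [0.05,0.25,0],"twist": [0,0,0.1]},
    {"fingers": -1,"dp": [0.05,0.25,0],"twist": [0,0,0]}
  ]
}}

```text
time_s: 16.43
eef_pos: [553.4, -248.0, 61.4]
ee_rot: [[-0.0, -0.253, 0.967], [0.004, 0.967, 0.253], [-1.0, 0.004, 0.001]]
force: [-2.1, -2.9, 5.7]
width: 0.1
```

```bash
python3 -c "
from h import *
st()
c=look('pics/n.png')"
```

```text
sh [ -0.1 -91.4] z 61.4 F sh [-2.8 -2.3  5.7] t 16.4333
```

View pics/n.png

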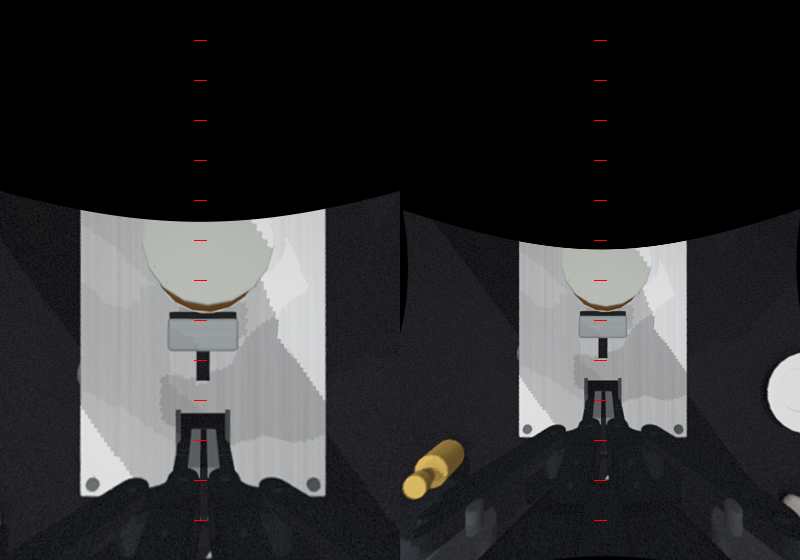

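The jaw has advanced about 12 mm in all and is pushing the jar (jar also moved +y). Third stroke, watching the tangential force.

{"method": "servo_tool", "body": {
  "series": [
    {"fingers": -1,"dp": [-0.4,0,0],"twist": [0,0,0]},
    {"fingers": -1,"dp": [-0.2,-0.4,0],"twist": [0,0,0]},
    {"fingers": -1,"dp": [0,-0.6,0],"twist": [0,0,0]},
    {"fingers": -1,"dp": [0,-0.5,0],"twist": [0,0,0]},
    {"fingers": -1,"dp": [0,0,0],"twist": [0,0,0]},
    {"fingers": -1,"dp": [0,0,0],"twist": [0,0,0]}
  ]
}}

```text
time_s: 16.98
eef_pos: [556.7, -261.0, 66.4]
ee_rot: [[-0.002, -0.253, 0.967], [0.009, 0.967, 0.253], [-1.0, 0.009, 0.0]]
force: [-0.9, 0.5, 0.1]
width: -0.0
```

```bash
python3 -c "
from h import *
st(); plan([*sh(0,-106),64])"
```

```text
sh [-1.000e-01 -1.048e+02] z 66.45 F sh [-0.7  0.7  0.1] t 16.9833
pos [ 556.7 -261.    66.4] F [-0.9  0.5  0.1] w -0.0 t 16.98 n 1
{'dp': [0.24, -0.12, 0.01], 'twist': [0.22, 0.02, -0.52]}
```

{"method": "servo_tool", "body": {
  "series": [
    {"fingers": -1,"dp": [0.08,-0.1,0],"twist": [0.2,0,-0.5]},
    {"fingers": -1,"dp": [0.08,0,0],"twist": [0,0,0]},
    {"fingers": -1,"dp": [0.07,0,0],"twist": [0,0,0]},
    {"fingers": -1,"dp": [0.06,0,0],"twist": [0,0,0]},
    {"fingers": -1,"dp": [0.05,0,0],"twist": [0,0,0]}
  ]
}}

```text
time_s: 17.4
eef_pos: [556.4, -261.7, 61.9]
ee_rot: [[-0.001, -0.249, 0.969], [0.001, 0.969, 0.249], [-1.0, 0.001, -0.001]]
force: [0.2, -0.5, -0.3]
width: 0.0
```

```bash
python3 -c "
from h import *
st()"
```

```text
sh [  -0.6 -105.5] z 61.87 F sh [ 0.1 -0.6 -0.3] t 17.4
```

{"method": "servo_tool", "body": {
  "series": [
    {"fingers": -1,"dp": [0.04,0,0],"twist": [0,0,0]},
    {"fingers": -1,"dp": [0.05,0,0],"twist": [0,0,0]},
    {"fingers": -1,"dp": [0.055,0.15,0],"twist": [0,0,0]},
    {"fingers": -1,"dp": [0.055,0.2,0],"twist": [0,0,0.1]}
  ]
}}

```text
time_s: 17.73
eef_pos: [556.3, -260.0, 61.5]
ee_rot: [[0.001, -0.25, 0.968], [-0.001, 0.968, 0.25], [-1.0, -0.001, 0.0]]
force: [0.2, -1.6, 1.0]
width: -0.3
```

```bash
python3 -c "
from h import *
st()"
```

```text
sh [  -0.3 -103.8] z 61.47 F sh [-0.2 -1.6  1. ] t 17.7333
```

{"method": "servo_tool", "body": {
  "series": [
    {"fingers": -1,"dp": [0.055,0.2,0],"twist": [0,0,0.1]},
    {"fingers": -1,"dp": [0.055,0.2,0],"twist": [0,0,0.1]}
  ]
}}

```text
time_s: 17.9
eef_pos: [556.5, -257.5, 61.4]
ee_rot: [[0.002, -0.25, 0.968], [-0.0, 0.968, 0.25], [-1.0, -0.001, 0.002]]
force: [-0.6, -2.6, 4.7]
width: 0.2
```

```bash
python3 -c "
from h import *
st()"
```

```text
sh [   0.6 -101.4] z 61.4 F sh [-1.3 -2.3  4.7] t 17.9
```

{"method": "servo_tool", "body": {
  "series": [
    {"fingers": -1,"dp": [0.055,0.2,0],"twist": [0,0,0.1]},
    {"fingers": -1,"dp": [0.055,0.2,0],"twist": [0,0,0.1]}
  ]
}}

```text
time_s: 18.07
eef_pos: [556.8, -255.1, 61.4]
ee_rot: [[0.004, -0.25, 0.968], [0.0, 0.968, 0.25], [-1.0, -0.001, 0.004]]
force: [-0.2, -5.1, 5.6]
width: -0.0
```

```bash
python3 -c "
from h import *
st()"
```

```text
sh [  1.4 -99.1] z 61.36 F sh [-1.5 -4.9  5.6] t 18.0667
```

{"method": "servo_tool", "body": {
  "series": [
    {"fingers": -1,"dp": [0.055,0.2,0],"twist": [0,0,0.1]},
    {"fingers": -1,"dp": [0.055,0.2,0],"twist": [0,0,0.1]}
  ]
}}

```text
time_s: 18.23
eef_pos: [557.1, -252.7, 61.4]
ee_rot: [[0.006, -0.251, 0.968], [0.001, 0.968, 0.251], [-1.0, -0.001, 0.006]]
force: [-0.2, -4.0, 5.5]
width: 0.0
```

```bash
python3 -c "
from h import *
st()"
```

```text
sh [  2.3 -96.9] z 61.37 F sh [-1.2 -3.8  5.5] t 18.2333
```

Tangential force jumped to about 4–5 N and the tip now slips on the wheel: the jaw bears on the jar (about 6–8 N of clamping). Lift straight off and inspect.

{"method": "servo_tool", "body": {
  "series": [
    {"fingers": -1,"dp": [-0.3,0,0],"twist": [0,0,0]},
    {"fingers": -1,"dp": [-1,0,0],"twist": [0,0,0]},
    {"fingers": -1,"dp": [-2.5,0,0],"twist": [0,0,0]},
    {"fingers": -1,"dp": [-3.5,0,0],"twist": [0,0,0]},
    {"fingers": -1,"dp": [-3.5,1,0],"twist": [0,0,0]},
    {"fingers": -1,"dp": [-2,2,0],"twist": [0,0,0]},
    {"fingers": -1,"dp": [0,0,0],"twist": [0,0,0]},
    {"fingers": -1,"dp": [0,0,0],"twist": [0,0,0]}
  ]
}}

```text
time_s: 18.9
eef_pos: [544.7, -217.0, 193.8]
ee_rot: [[-0.004, -0.249, 0.968], [0.013, 0.968, 0.25], [-1.0, 0.014, -0.0]]
force: [-0.2, -0.1, -0.2]
width: 0.0
```

```bash
python3 -c "
from h import *
st()
c=look('pics/p.png')"
```

```text
sh [ -0.8 -59.3] z 193.84 F sh [-0.2 -0.  -0.2] t 18.9
```

View pics/p.png

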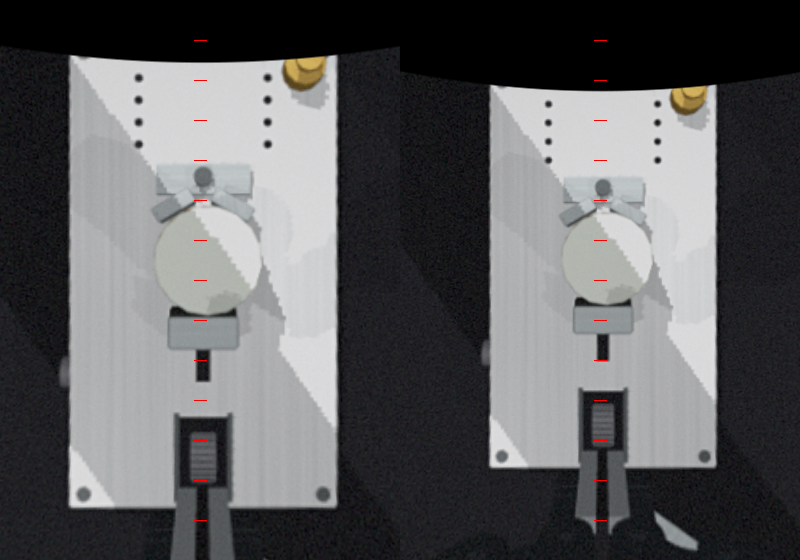

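Jar circle (607,259) right gives y≈10.5, at the estimated home, with the jaw against it. But its x reads about 2 mm right of the V axis (203→+1.5). I'll zoom in to check it bears on both faces.

Run:
```python
from h import *
c=viewer.capture("wrist"); print("cam sh",inv(np.linalg.inv(c["view"])[:3,3]),np.linalg.inv(c["view"])[:3,:3].round(3).tolist())
np.savez("w9.npz",**{k:c[k] for k in("image","depth","fx","fy","cx","cy","view")})
f=lambda x,y: sh(x,y+15)
A=rectify(c,77,f,45,6); B=rectify(c,117,f,45,6)
g=cv2.cvtColor(B,cv2.COLOR_BGR2GRAY)
h=cv2.HoughCircles(cv2.medianBlur(g,5),cv2.HOUGH_GRADIENT,1,200,param1=60,param2=15,minRadius=120,maxRadius=150)
if h is not None:
    u,v,r=h[0,0]; print("cap x,y,r",(u-270)/6,15-(v-270)/6,r/6)
for I in(A,B):
    for k in range(-40,45,5): cv2.line(I,(270+6*k,0),(270+6*k,6 if k%10 else 14),(0,0,255),1)
cv2.imwrite("pics/q.png",np.hstack([A[:,70:470],B[:,70:470]]))
# depth based cap centroid: wrist fisheye (depth along axis)
d=c["depth"]; v,u=np.indices(d.shape); x=(u-c["cx"])/c["fx"]; y=(v-c["cy"])/c["fy"]; th=np.hypot(x,y); t=np.tan(th)/np.maximum(th,1e-9)
P=np.stack([x*t*d,y*t*d,d,np.ones_like(d)],-1)@np.linalg.inv(c["view"]).T
S=np.stack([np.cos(SY)*(P[...,0]-SC[0])+np.sin(SY)*(P[...,1]-SC[1]),-np.sin(SY)*(P[...,0]-SC[0])+np.cos(SY)*(P[...,1]-SC[1]),P[...,2]],-1)
m=(abs(S[...,2]-117)<8)&(abs(S[...,0])<40)&(abs(S[...,1]-10)<40); Q=S[m]; print("cap",len(Q),Q.mean(0),Q.min(0),Q.max(0))
m=(abs(S[...,2]-77)<6)&(abs(S[...,0])<40)&(S[...,1]>25)&(S[...,1]<75); Q=S[m]; print("V",len(Q),Q.min(0),Q.max(0))
m=(abs(S[...,2]-77)<6)&(abs(S[...,0])<40)&(S[...,1]>-45)&(S[...,1]<-17); Q=S[m]; print("jaw",len(Q),Q.min(0),Q.max(0))
```

```text
cam sh [ 0.91151638 16.38008055] [[0.969, 0.238, 0.072], [0.249, -0.927, -0.28], [0.0, 0.289, -0.957]]
cap x,y,r 1.5833334 10.25 23.800001
cap 3019 [  3.25081475  10.63610253 116.27868818] [-19.99776315 -12.51541349 113.51945606] [ 25.98101508  33.1982994  118.48199601]
V 480 [-24.34012078  29.29217136  71.31057409] [26.73127248 46.0559546  82.37750249]
jaw 798 [-16.23508605 -34.95985017  74.04628279] [ 19.52275222 -17.39490571  78.98332293]
```

View pics/q.png

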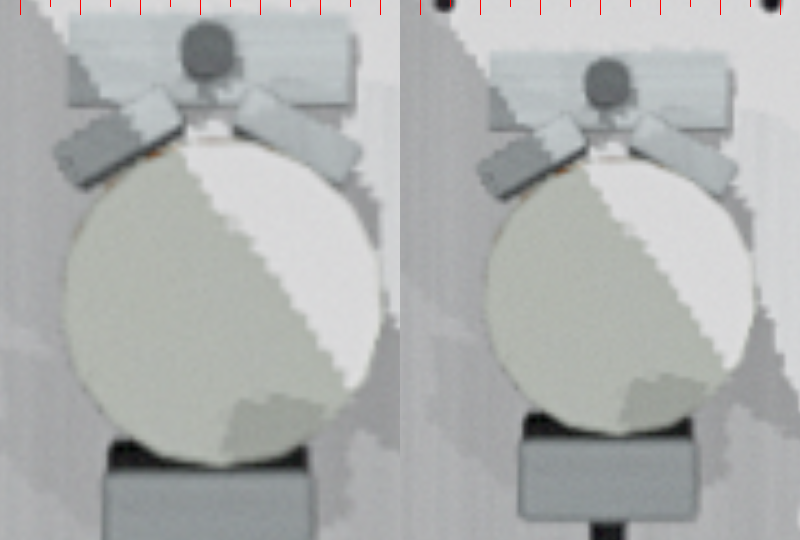

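Zoom shows it clearly: left V face (dark strip at (135,165)) is not touched and the cap is about 1.7 mm right of the V/jaw axis. So the jar is jammed on the right face and isn't home. Mend: nudge the jar about 1.7 mm toward −x with one open finger, let go, look, then roll again.

```bash
cat >> h.py <<'E'
def offs():
    c=viewer.capture("wrist"); d=c["depth"]; v,u=np.indices(d.shape); x=(u-c["cx"])/c["fx"]; y=(v-c["cy"])/c["fy"]; th=np.hypot(x,y); t=np.tan(th)/np.maximum(th,1e-9)
    P=np.stack([x*t*d,y*t*d,d,np.ones_like(d)],-1)@np.linalg.inv(c["view"]).T; D=P[...,:2]-SC
    S=np.stack([D@[np.cos(SY),np.sin(SY)],D@[-np.sin(SY),np.cos(SY)],P[...,2]],-1)
    for n,z,a,b in(("cap",117,-30,50),("V",77,28,75),("jaw",77,-45,-17)):
        m=(abs(S[...,2]-z)<6)&(abs(S[...,0])<40)&(S[...,1]>a)&(S[...,1]<b); Q=S[m]
        if len(Q): lo,hi=np.percentile(Q,1,0),np.percentile(Q,99,0); print(n,len(Q),"mid",((lo+hi)/2).round(2),"lo",lo.round(1),"hi",hi.round(1))
E
python3 -c "
from h import *
offs(); plan([*sh(-2,10),165])"
```

```text
cap 3053 mid [  3.31  10.63 116.26] lo [-18.  -11.  114.7] hi [ 24.6  32.2 117.8]
V 484 mid [ 1.14 37.38 76.45] lo [-23.   29.7  73.4] hi [25.3 45.  79.5]
jaw 793 mid [  1.52 -26.05  76.52] lo [-15.7 -34.6  74.8] hi [ 18.8 -17.5  78.3]
pos [ 543.9 -217.3  191.7] F [ 0.3 -0.5 -0.2] w 0.4 t 19.05 n 2
{'dp': [1.39, 3.45, -0.02], 'twist': [-0.01, -0.08, -0.45]}
{'dp': [1.36, 3.46, -0.02], 'twist': [-0.01, -0.08, -0.45]}
```

{"method": "servo_tool", "body": {
  "series": [
    {"fingers": 1,"dp": [0,3.4,0],"twist": [0,0,-0.4]},
    {"fingers": 1,"dp": [0.5,3.4,0],"twist": [0,0,-0.4]},
    {"fingers": 1,"dp": [1,0,0],"twist": [0,0,0]},
    {"fingers": 1,"dp": [0,0,0],"twist": [0,0,0]},
    {"fingers": 1,"dp": [0,0,0],"twist": [0,0,0]},
    {"fingers": 1,"dp": [0,0,0],"twist": [0,0,0]},
    {"fingers": 1,"dp": [0,0,0],"twist": [0,0,0]},
    {"fingers": 1,"dp": [0,0,0],"twist": [0,0,0]}
  ]
}}

```text
time_s: 19.72
eef_pos: [523.8, -153.2, 168.6]
ee_rot: [[-0.016, -0.244, 0.97], [0.005, 0.97, 0.244], [-1.0, 0.009, -0.014]]
force: [1.2, 0.7, 0.8]
width: 85.3
```

```bash
python3 -c "
from h import *
st(); plan([*sh(-3,10),54],step=25)"
```

```text
sh [-5.1  7.7] z 168.64 F sh [1.3 0.4 0.8] t 19.7167
pos [ 523.8 -153.2  168.6] F [1.2 0.7 0.8] w 85.3 t 19.72 n 5
{'dp': [2.29, 0.03, 0.07], 'twist': [-0.06, -0.16, -0.1]}
{'dp': [2.29, 0.03, 0.07], 'twist': [-0.06, -0.16, -0.1]}
{'dp': [2.29, 0.03, 0.06], 'twist': [-0.06, -0.16, -0.1]}
{'dp': [2.29, 0.04, 0.05], 'twist': [-0.06, -0.16, -0.1]}
{'dp': [2.29, 0.04, 0.05], 'twist': [-0.06, -0.16, -0.1]}
```

{"method": "servo_tool", "body": {
  "series": [
    {"fingers": 1,"dp": [0.5,0.1,0.2],"twist": [-0.3,-0.8,-0.5]},
    {"fingers": 1,"dp": [1,0.1,0.1],"twist": [0,0,0]},
    {"fingers": 1,"dp": [1.3,0,0],"twist": [0,0,0]},
    {"fingers": 1,"dp": [1,0,0],"twist": [0,0,0]},
    {"fingers": 1,"dp": [0,0,0],"twist": [0,0,0]}
  ]
}}

```text
time_s: 20.13
eef_pos: [529.1, -154.4, 129.8]
ee_rot: [[0.005, -0.245, 0.969], [-0.003, 0.969, 0.245], [-1.0, -0.004, 0.004]]
force: [-0.3, 0.3, -0.5]
width: 85.3
```

```bash
python3 -c "
from h import *
st(); plan([*sh(-3,10),54],step=20)"
```

```text
sh [-0.3  5.3] z 129.77 F sh [-0.2  0.4 -0.5] t 20.1333
pos [ 529.1 -154.4  129.8] F [-0.3  0.3 -0.5] w 85.3 t 20.13 n 4
{'dp': [1.89, 0.12, -0.08], 'twist': [-0.06, 0.06, 0.05]}
{'dp': [1.89, 0.12, -0.07], 'twist': [-0.06, 0.06, 0.05]}
{'dp': [1.89, 0.12, -0.07], 'twist': [-0.06, 0.06, 0.05]}
{'dp': [1.89, 0.12, -0.07], 'twist': [-0.06, 0.06, 0.05]}
```

{"method": "servo_tool", "body": {
  "series": [
    {"fingers": 1,"dp": [1.5,0.4,0],"twist": [0,0,0]},
    {"fingers": 1,"dp": [1.8,0.1,0],"twist": [0,0,0]},
    {"fingers": 1,"dp": [1.8,0.1,0],"twist": [0,0,0]},
    {"fingers": 1,"dp": [1.3,0.1,0],"twist": [0,0,0]},
    {"fingers": 1,"dp": [0.5,0,0],"twist": [0,0,0]},
    {"fingers": 1,"dp": [0,0,0],"twist": [0,0,0]}
  ]
}}

```text
time_s: 20.63
eef_pos: [530.0, -149.7, 58.6]
ee_rot: [[0.006, -0.243, 0.97], [-0.004, 0.97, 0.243], [-1.0, -0.005, 0.005]]
force: [-0.3, -1.0, 0.0]
width: 85.4
```

```bash
python3 -c "
from h import *
st(); plan([*sh(-13,10),54],step=20)"
```

```text
sh [1.7 9.6] z 58.57 F sh [-0.6 -0.9  0. ] t 20.6333
pos [ 530.  -149.7   58.6] F [-0.3 -1.   0. ] w 85.4 t 20.63 n 1
{'dp': [0.45, 0.03, -1.47], 'twist': [-0.34, 0.3, 0.29]}
```

{"method": "servo_tool", "body": {
  "series": [
    {"fingers": 1,"dp": [0.2,0,-0.4],"twist": [-0.3,0.3,0.3]},
    {"fingers": 1,"dp": [0,0,-0.4],"twist": [0,0,0]},
    {"fingers": 1,"dp": [0,0,-0.3],"twist": [0,0,0]},
    {"fingers": 1,"dp": [0,0,-0.1],"twist": [0,0,0]},
    {"fingers": 1,"dp": [0,0,0],"twist": [0,0,0]}
  ]
}}

```text
time_s: 21.05
eef_pos: [518.9, -154.2, 58.9]
ee_rot: [[0.002, -0.249, 0.969], [-0.001, 0.969, 0.249], [-1.0, -0.001, 0.002]]
force: [0.7, -0.0, 0.1]
width: 85.4
```

```bash
python3 -c "
from h import *
st()"
```

```text
sh [-10.2   8. ] z 58.91 F sh [ 0.6 -0.2  0.1] t 21.05
```

{"method": "servo_tool", "body": {
  "series": [
    {"fingers": 1,"dp": [0,0.1,-0.1],"twist": [0,0,0]},
    {"fingers": 1,"dp": [0,0.1,-0.1],"twist": [0,0,0]},
    {"fingers": 1,"dp": [0,0,-0.1],"twist": [0,0,0]}
  ]
}}

```text
time_s: 21.3
eef_pos: [516.1, -153.4, 60.2]
ee_rot: [[0.005, -0.248, 0.969], [-0.002, 0.969, 0.248], [-1.0, -0.003, 0.004]]
force: [0.1, -0.5, 0.6]
width: 85.3
```

```bash
python3 -c "
from h import *
st()"
```

```text
sh [-12.7   9.4] z 60.21 F sh [-0.  -0.5  0.6] t 21.3
```

{"method": "servo_tool", "body": {
  "series": [
    {"fingers": 1,"dp": [0,0,-0.06],"twist": [0,0,0]},
    {"fingers": 1,"dp": [0,0,-0.06],"twist": [0,0,0]}
  ]
}}

```text
time_s: 21.47
eef_pos: [514.9, -153.6, 60.5]
ee_rot: [[0.005, -0.249, 0.969], [-0.002, 0.969, 0.249], [-1.0, -0.003, 0.005]]
force: [-0.1, -0.1, 0.5]
width: 85.0
```

```bash
python3 -c "
from h import *
st()"
```

```text
sh [-13.9   9.5] z 60.5 F sh [-0.1 -0.1  0.5] t 21.4667
```

{"method": "servo_tool", "body": {
  "series": [
    {"fingers": 1,"dp": [0.05,0,-0.06],"twist": [0,0,0]},
    {"fingers": 1,"dp": [0.05,0,-0.06],"twist": [0,0,0]}
  ]
}}

```text
time_s: 21.63
eef_pos: [513.7, -153.9, 59.5]
ee_rot: [[0.005, -0.249, 0.969], [-0.002, 0.969, 0.249], [-1.0, -0.004, 0.005]]
force: [0.0, -0.2, 0.8]
width: 85.5
```

{"method": "servo_tool", "body": {
  "series": [
    {"fingers": 1,"dp": [0.05,0,-0.05],"twist": [0,0,0]}
  ]
}}

```text
time_s: 21.72
eef_pos: [513.6, -154.1, 59.1]
ee_rot: [[0.006, -0.249, 0.969], [-0.002, 0.969, 0.249], [-1.0, -0.004, 0.005]]
force: [1.8, 0.9, 0.8]
width: 85.7
```

{"method": "servo_tool", "body": {
  "series": [
    {"fingers": 1,"dp": [0,0,-0.05],"twist": [0,0,0]}
  ]
}}

```text
time_s: 21.8
eef_pos: [513.5, -154.2, 59.1]
ee_rot: [[0.007, -0.249, 0.969], [-0.002, 0.969, 0.249], [-1.0, -0.004, 0.006]]
force: [2.1, 1.9, -0.3]
width: 85.3
```

```bash
python3 -c "
from h import *
st()"
```

```text
sh [-15.3   9.3] z 59.09 F sh [ 2.5  1.3 -0.3] t 21.8
```

Contact at TCP x≈−15.2. Push slightly harder until it has shifted about 1.7 mm.

{"method": "servo_tool", "body": {
  "series": [
    {"fingers": 1,"dp": [0,0,-0.1],"twist": [0,0,0]}
  ]
}}

```text
time_s: 21.88
eef_pos: [513.4, -154.3, 59.2]
ee_rot: [[0.009, -0.248, 0.969], [-0.002, 0.969, 0.248], [-1.0, -0.004, 0.008]]
force: [3.2, 3.5, -0.4]
width: 85.4
```

{"method": "servo_tool", "body": {
  "series": [
    {"fingers": 1,"dp": [0,0,-0.1],"twist": [0,0,0]}
  ]
}}

```text
time_s: 21.97
eef_pos: [512.9, -154.5, 59.2]
ee_rot: [[0.009, -0.248, 0.969], [-0.002, 0.969, 0.248], [-1.0, -0.004, 0.009]]
force: [0.4, 0.8, 0.6]
width: 85.5
```

```bash
python3 -c "
from h import *
st()"
```

```text
sh [-16.    9.2] z 59.23 F sh [0.6 0.7 0.6] t 21.9667
```

{"method": "servo_tool", "body": {
  "series": [
    {"fingers": 1,"dp": [0,0,-0.06],"twist": [0,0,0]}
  ]
}}

```text
time_s: 22.05
eef_pos: [512.3, -154.7, 59.2]
ee_rot: [[0.009, -0.248, 0.969], [-0.002, 0.969, 0.248], [-1.0, -0.004, 0.009]]
force: [0.9, 0.6, -0.6]
width: 85.5
```

{"method": "servo_tool", "body": {
  "series": [
    {"fingers": 1,"dp": [0,0,-0.06],"twist": [0,0,0]}
  ]
}}

```text
time_s: 22.13
eef_pos: [511.4, -154.9, 59.2]
ee_rot: [[0.009, -0.249, 0.969], [-0.002, 0.969, 0.249], [-1.0, -0.004, 0.008]]
force: [0.3, -0.4, -0.9]
width: 85.6
```

```bash
python3 -c "
from h import *
st(); offs()"
```

```text
sh [-17.5   9.1] z 59.15 F sh [ 0.2 -0.5 -0.9] t 22.1333
cap 7692 mid [  8.49  17.33 116.87] lo [-21.1   0.9 111.4] hi [ 38.   33.7 122.3]
V 2629 mid [ 1.12 37.27 76.93] lo [-23.3  28.7  71.2] hi [25.6 45.9 82.6]
```

{"method": "servo_tool", "body": {
  "series": [
    {"fingers": 1,"dp": [0,0,0.5],"twist": [0,-0.4,0]},
    {"fingers": 1,"dp": [0,0,0.7],"twist": [0,0,0]},
    {"fingers": 1,"dp": [0,0,0.4],"twist": [0,0,0]},
    {"fingers": 1,"dp": [-1,0,0],"twist": [0,0,0]},
    {"fingers": 1,"dp": [-2,0,0],"twist": [0,0,0]}
  ]
}}

```text
time_s: 22.6
eef_pos: [523.9, -149.6, 86.8]
ee_rot: [[0.007, -0.248, 0.969], [0.003, 0.969, 0.248], [-1.0, 0.001, 0.007]]
force: [-0.5, -0.3, -0.2]
width: 85.5
```

```bash
python3 -c "
from h import *
st(); plan([*sh(0,-59),194],step=40)"
```

```text
sh [-4.1 11.2] z 86.83 F sh [-0.6 -0.2 -0.2] t 22.6
pos [ 523.9 -149.6   86.8] F [-0.5 -0.3 -0.2] w 85.5 t 22.6 n 4
{'dp': [-2.68, -1.75, 0.12], 'twist': [-0.01, 0.11, -0.01]}
{'dp': [-2.68, -1.75, 0.12], 'twist': [-0.01, 0.11, -0.01]}
{'dp': [-2.68, -1.75, 0.11], 'twist': [-0.01, 0.11, -0.01]}
{'dp': [-2.68, -1.75, 0.11], 'twist': [-0.01, 0.11, -0.01]}
```

{"method": "servo_tool", "body": {
  "series": [
    {"fingers": 1,"dp": [-3,0,0.1],"twist": [0,0,0]},
    {"fingers": 1,"dp": [-3,0,0.2],"twist": [0,0,0]},
    {"fingers": -1,"dp": [-2.5,-2.5,0.1],"twist": [0,0,0]},
    {"fingers": -1,"dp": [-1,-3,0],"twist": [0,0,0]},
    {"fingers": -1,"dp": [0,-1,0],"twist": [0,0,0]},
    {"fingers": -1,"dp": [0,0,0],"twist": [0,0,0]},
    {"fingers": -1,"dp": [0,0,0],"twist": [0,0,0]},
    {"fingers": -1,"dp": [0,0,0],"twist": [0,0,0]}
  ]
}}

```text
time_s: 23.27
eef_pos: [544.2, -211.7, 193.0]
ee_rot: [[0.009, -0.251, 0.968], [0.001, 0.968, 0.251], [-1.0, -0.001, 0.009]]
force: [-0.3, -0.6, -0.2]
width: 12.2
```

```bash
python3 -c "
from h import *
st(); offs(); plan([*sh(0,-106),90],step=40)"
```

```text
sh [  0. -54.] z 193.0 F sh [-0.4 -0.5 -0.2] t 23.2667
cap 3018 mid [  0.79  10.73 116.25] lo [-20.4 -10.4 114.6] hi [ 22.   31.8 117.9]
V 503 mid [ 1.22 36.93 76.02] lo [-23.2  29.1  72.2] hi [25.6 44.7 79.8]
jaw 792 mid [  1.77 -26.26  76.41] lo [-15.9 -34.9  74.7] hi [ 19.5 -17.6  78.1]
pos [ 543.9 -211.3  192.7] F [-0.5 -0.8  0.7] w 4.6 t 23.32 n 3
{'dp': [3.42, -1.75, -0.03], 'twist': [0.04, 0.16, 0.0]}
{'dp': [3.42, -1.75, -0.02], 'twist': [0.04, 0.16, 0.0]}
{'dp': [3.42, -1.75, -0.0], 'twist': [0.04, 0.16, 0.0]}
```

Cap now reads x≈0.8 against V 1.2 and jaw 1.7, so offset is about −0.4 to −0.9 (was about +1.9). Re-roll.

{"method": "servo_tool", "body": {
  "series": [
    {"fingers": -1,"dp": [2,-1.8,0],"twist": [0,0.4,0]},
    {"fingers": -1,"dp": [3,-1.8,0],"twist": [0,0,0]},
    {"fingers": -1,"dp": [3,-1,0],"twist": [0,0,0]},
    {"fingers": -1,"dp": [2,0,0],"twist": [0,0,0]},
    {"fingers": -1,"dp": [0.5,0,0],"twist": [0,0,0]},
    {"fingers": -1,"dp": [0,0,0],"twist": [0,0,0]}
  ]
}}

```text
time_s: 23.82
eef_pos: [552.4, -248.6, 80.6]
ee_rot: [[-0.006, -0.256, 0.967], [0.006, 0.967, 0.256], [-1.0, 0.008, -0.004]]
force: [-0.5, 0.6, 1.3]
width: 0.0
```

```bash
python3 -c "
from h import *
st(); plan([*sh(0,-103),66],step=40)"
```

```text
sh [ -1.2 -91.8] z 80.64 F sh [-0.4  0.7  1.3] t 23.8167
pos [ 552.4 -248.6   80.6] F [-0.5  0.6  1.3] w 0.0 t 23.82 n 1
{'dp': [1.46, -1.14, 0.12], 'twist': [0.42, -0.24, -0.44]}
```

{"method": "servo_tool", "body": {
  "series": [
    {"fingers": -1,"dp": [0.3,-1,0.1],"twist": [0.4,-0.2,-0.4]},
    {"fingers": -1,"dp": [0.3,-0.4,0],"twist": [0,0,0]},
    {"fingers": -1,"dp": [0.3,0,0],"twist": [0,0,0]},
    {"fingers": -1,"dp": [0.1,0,0],"twist": [0,0,0]},
    {"fingers": -1,"dp": [0.1,0,0],"twist": [0,0,0]},
    {"fingers": -1,"dp": [0,0,0],"twist": [0,0,0]}
  ]
}}

```text
time_s: 24.32
eef_pos: [558.5, -261.7, 72.1]
ee_rot: [[0.002, -0.251, 0.968], [-0.001, 0.968, 0.251], [-1.0, -0.002, 0.002]]
force: [-0.2, -0.7, 0.7]
width: 0.2
```

```bash
python3 -c "
from h import *
st(); plan([*sh(0,-103),64],step=40)"
```

```text
sh [   1.5 -106. ] z 72.12 F sh [-0.3 -0.6  0.7] t 24.3167
pos [ 558.5 -261.7   72.1] F [-0.2 -0.7  0.7] w 0.2 t 24.32 n 1
{'dp': [0.81, 0.3, -0.15], 'twist': [0.1, 0.1, 0.11]}
```

{"method": "servo_tool", "body": {
  "series": [
    {"fingers": -1,"dp": [0.2,0.1,-0.1],"twist": [0,0,0]},
    {"fingers": -1,"dp": [0.2,0.1,-0.1],"twist": [0,0,0]},
    {"fingers": -1,"dp": [0.15,0,0],"twist": [0,0,0]},
    {"fingers": -1,"dp": [0.1,0,0],"twist": [0,0,0]},
    {"fingers": -1,"dp": [0.08,0,0],"twist": [0,0,0]},
    {"fingers": -1,"dp": [0.07,0,0],"twist": [0,0,0]}
  ]
}}

```text
time_s: 24.82
eef_pos: [556.5, -260.2, 65.1]
ee_rot: [[0.005, -0.251, 0.968], [-0.003, 0.968, 0.251], [-1.0, -0.004, 0.004]]
force: [-0.8, 0.5, -0.5]
width: 0.4
```

```bash
python3 -c "
from h import *
st()"
```

```text
sh [-1.00e-01 -1.04e+02] z 65.1 F sh [-0.7  0.7 -0.5] t 24.8167
```

{"method": "servo_tool", "body": {
  "series": [
    {"fingers": -1,"dp": [0.07,0,0],"twist": [0,0,0]},
    {"fingers": -1,"dp": [0.07,0,0],"twist": [0,0,0]},
    {"fingers": -1,"dp": [0.06,0,0],"twist": [0,0,0]},
    {"fingers": -1,"dp": [0.05,0,0],"twist": [0,0,0]},
    {"fingers": -1,"dp": [0.05,0,0],"twist": [0,0,0]},
    {"fingers": -1,"dp": [0.05,0,0],"twist": [0,0,0]},
    {"fingers": -1,"dp": [0.05,0,0],"twist": [0,0,0]}
  ]
}}

```text
time_s: 25.4
eef_pos: [556.6, -260.2, 61.4]
ee_rot: [[0.004, -0.251, 0.968], [-0.002, 0.968, 0.251], [-1.0, -0.003, 0.004]]
force: [-1.4, 0.5, 6.6]
width: 0.0
```

{"method": "servo_tool", "body": {
  "series": [
    {"fingers": -1,"dp": [0.055,0.15,0],"twist": [0,0,0]},
    {"fingers": -1,"dp": [0.055,0.15,0],"twist": [0,0,0]}
  ]
}}

```text
time_s: 25.57
eef_pos: [556.6, -258.9, 61.5]
ee_rot: [[0.006, -0.252, 0.968], [-0.005, 0.968, 0.252], [-1.0, -0.007, 0.005]]
force: [0.0, -1.6, 3.2]
width: -0.1
```

```bash
python3 -c "
from h import *
st()"
```

```text
sh [   0.3 -102.8] z 61.48 F sh [-0.4 -1.6  3.2] t 25.5667
```

{"method": "servo_tool", "body": {
  "series": [
    {"fingers": -1,"dp": [0.06,0.2,0],"twist": [0,0,0.1]},
    {"fingers": -1,"dp": [0.055,0.2,0],"twist": [0,0,0.1]}
  ]
}}

```text
time_s: 25.73
eef_pos: [556.3, -256.5, 61.4]
ee_rot: [[0.007, -0.252, 0.968], [-0.005, 0.968, 0.252], [-1.0, -0.006, 0.006]]
force: [-3.0, -3.2, 6.1]
width: 0.1
```

{"method": "servo_tool", "body": {
  "series": [
    {"fingers": -1,"dp": [0.055,0.2,0],"twist": [0,0,0.1]}
  ]
}}

```text
time_s: 25.82
eef_pos: [556.3, -255.5, 61.4]
ee_rot: [[0.008, -0.252, 0.968], [-0.005, 0.968, 0.252], [-1.0, -0.007, 0.006]]
force: [-0.2, -3.1, 4.1]
width: -0.2
```

{"method": "servo_tool", "body": {
  "series": [
    {"fingers": -1,"dp": [0.055,0.2,0],"twist": [0,0,0.1]}
  ]
}}

```text
time_s: 25.9
eef_pos: [556.4, -254.3, 61.4]
ee_rot: [[0.009, -0.252, 0.968], [-0.005, 0.968, 0.252], [-1.0, -0.007, 0.007]]
force: [-0.0, -3.8, 5.0]
width: -0.2
```

```bash
python3 -c "
from h import *
st()"
```

```text
sh [  1.2 -98.3] z 61.4 F sh [-1.  -3.7  5. ] t 25.9
```

{"method": "servo_tool", "body": {
  "series": [
    {"fingers": -1,"dp": [0.055,0.2,0],"twist": [0,0,0.1]},
    {"fingers": -1,"dp": [0.055,0.2,0],"twist": [0,0,0.1]}
  ]
}}

```text
time_s: 26.07
eef_pos: [556.8, -252.0, 61.4]
ee_rot: [[0.011, -0.253, 0.968], [-0.004, 0.968, 0.253], [-1.0, -0.007, 0.009]]
force: [-0.8, -4.8, 6.3]
width: -0.1
```

{"method": "servo_tool", "body": {
  "series": [
    {"fingers": -1,"dp": [-0.3,0,0],"twist": [0,0,0]},
    {"fingers": -1,"dp": [-1,0,0],"twist": [0,0,0]},
    {"fingers": -1,"dp": [-2.5,0,0],"twist": [0,0,0]},
    {"fingers": -1,"dp": [-3.5,0,0],"twist": [0,0,0]},
    {"fingers": -1,"dp": [-3.5,1,0],"twist": [0,0,0]},
    {"fingers": -1,"dp": [-2,2,0],"twist": [0,0,0]},
    {"fingers": -1,"dp": [0,0,0],"twist": [0,0,0]},
    {"fingers": -1,"dp": [0,0,0],"twist": [0,0,0]}
  ]
}}

```text
time_s: 26.73
eef_pos: [544.2, -215.8, 193.4]
ee_rot: [[0.002, -0.251, 0.968], [0.008, 0.968, 0.251], [-1.0, 0.007, 0.004]]
force: [0.2, -0.4, -1.1]
width: -0.2
```

Run:
```python
from h import *
st(); offs()
c=viewer.capture("wrist")
f=lambda x,y: sh(x,y+15)
A=rectify(c,77,f,45,6); B=rectify(c,117,f,45,6)
cv2.imwrite("pics/r.png",np.hstack([A[:,70:470],B[:,70:470]]))
```

```text
sh [ -1. -58.] z 193.41 F sh [ 0.1 -0.4 -1.1] t 26.7333
cap 3039 mid [  0.83  11.67 116.14] lo [-20.4 -10.1 114.5] hi [ 22.1  33.4 117.8]
V 469 mid [ 1.06 37.45 76.75] lo [-23.2  29.7  73.9] hi [25.3 45.2 79.6]
jaw 751 mid [  1.48 -25.2   76.4 ] lo [-15.8 -33.3  74.6] hi [ 18.8 -17.1  78.2]
```

View pics/r.png

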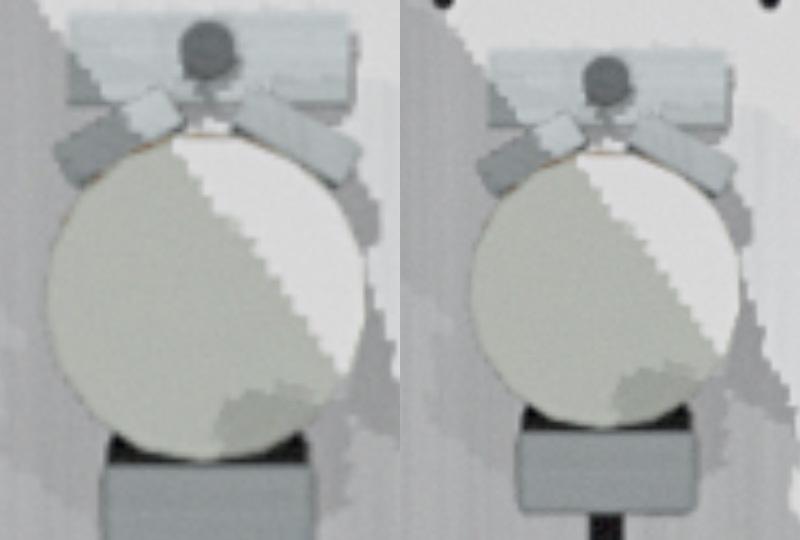

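Now symmetric: jar centre is at column 606, same as the bolt at 606, both V faces meet it equally, and y advanced by the predicted 1.0 mm. The gripper is clear, so I hand in.

```bash
python3 -c "
from h import *
st(); print(manip.close_job())"
```

```text
sh [ -1.4 -58. ] z 192.12 F sh [-0.7 -0.2 -0.9] t 26.8333
the job is handed in; nothing more can be done
None
```

The jar stands upright on the deck, seated in the V and held by the jaw, with the gripper clear of everything. I handed the job in at 26.8 s.

**What I did:** I set the jar between the jaw and the V stop, let go, and rolled the wheel in several light strokes. I pressed with about 3–7 N, and the jaw moved only by its wheel. After the first clamping, a close-up showed the jar about 1.8 mm to one side and touching only one V face. I nudged it sideways with an open finger (about 4 N, jaw still closed), backed off, and rolled the wheel again until the fingertip began to slip.

**Last checks:**
- **Position:** in the final close-up the jar sits evenly against both V faces. It reads 0.2 mm off the V's centre line and 0.65 mm off the jaw's; those two references disagree by about 0.4 mm.
- **Seating:** the jar moved a further 1.0 mm toward the stop, as the earlier offset predicted.
- **Clamping:** the rim force at the end was about 4–5 N, which works out to roughly 5–8 N of clamping while rolling, under the 15 N glass limit. By the task's own figure, about 4 N of that should remain. I did not measure it after letting go.
- **Other things on the bench:** I saw nothing displaced in the later wrist views, but I took no final overall picture to confirm it.

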